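# Fit the flat-sided pointer to the pointer gauge

## Robot

A 6-joint arm with a two-finger parallel gripper is mounted at the origin on the work surface. World frame = base frame: x ahead of the robot, y to its left, z up, the work surface at z = 0. Lengths are in m, angles in rad, forces in N, time in s.
With the tool pointing down it reaches from about 0.225 to 0.875 m from the base axis. Payload 3.4 kg.
Tool frame: the origin (TCP) lies midway between the tips of the shut fingers; the grasp point (between the pads) lies behind it (manip.grip_point_offset is the z of the grasp point in the tool frame, in m); z points along the fingers, x is the direction in which the jaws open and shut, and the axes are right-handed (so a half turn about z gives the same grasp; the last joint's range is limited). The gripper opens to 85 mm and grips with 20 to 120 N. Pads are 22 mm wide; open, the fingers measure 114 mm over their backs; the gripper's body (76 mm by 85 mm) begins 54 mm behind the grasp point. The pads swing forward as they close: fully open they stand 13 mm farther back than shut.
Start: joints at [-1.377, 0.276, 1.505, -0, 1.361, -0.121], TCP at [0.178, -0.547, 0.231] pointing down, gripper open.
Joint ranges: [-2.89, 2.89], [-0.75, 2.08], [0.22, 2.7], [-1.18, 4.32], [0.11, 2.71], [-2.7, 2.7]. Speed limits (rad/s): [2.57, 2.57, 3.14, 3.14, 3.14, 3.14].

## Interface

Orientations are given as a unit quaternion [w, x, y, z].
In Python, from rig import manip, eyes, recognise, regions_of, mark_of gives the robot as it stands.
- The arm moves only by the shell command python3 -m inch 'ROWS' [FORCE]. ROWS is JSON, a list of rows, each a list of 5 numbers: the gripper command: -1 is shut, 1 is fully open, values between are in proportion, then the shift along the tool's x, y, z in mm, then the turn about the tool's z in degrees. A call has 1 to 20 rows; each row shifts and turns the pose as measured when the row begins, along the tool's axes as they then stand; what a row does not reach is not made up. A row lasts 1/12 s, in which the tool goes at most 41.7 mm and 7.16 degrees, less where a joint would pass 70% of its speed; a pose out of reach is approached as far as the arm can. A call with a gripper value outside its range is refused whole. The fingers move at their own pace and stop on an object; FORCE is the grip in N (left out, the last holds). Time passes only in rows, so rows that do not move let the fingers close. It gives the time, the measured TCP pose, the force and the opening at its end, in the units of the state.
- manip.get_state(): the state, without advancing time (a new reading comes with each control period).
- eyes.get_image(name): name is "side" or "top"; returns a dict with "frame" (400x640x3 uint8, red, green, blue), "K" (3x3 intrinsics, pixels), "k1" (the pictures are not rectified: a ray, as slopes to the right and down, at radius r is drawn at 1 + k1 r^2 times it, then the intrinsics apply), "rvec" (rotation vector, rad) and "tvec" (3), from world to camera coordinates, as OpenCV has them. Camera axes: x right, y down, z forward; pixel columns grow to the right and rows downward; lengths in m; the calibration is good to about 2 mm. A picture is of the moment at which its call begins. There is no depth.
- manip.sign_off(): hands the job in, once; it reports no verdict.
Trained networks look in a picture, given as the dict that the camera call returned (one of the last four; its "shot" number tells which), for a name from the list of things; names that differ only in an ending like _2 or _b are one class to them, and where a whole thing is asked for, a point or a joint stands for the part that bears it (a point fixed in the world has none). Each returns a list of dicts, best first, with "confidence" (0 to 1); they miss things now and then, are a little off and sometimes report something else, mostly with a low value. They report only what shows in the picture. A call takes as long as a camera call. They do not tell look-alikes from the thing itself.
- recognise(picture, target): "bbox" ([left, top, width, height] in pixels, round what is visible of it).
- regions_of(picture, target): "mask" (400x640 bool, what is visible of it) and "bbox" ([left, top, width, height] in pixels, round what is visible of it).
- mark_of(picture, target): "point" ([row, column] in pixels: a listed point, or the origin of a listed thing).
The state is a dict: "clock": time; "qpos": joint angles; "qd": joint speeds; "effort": joint torques, N m; "position": TCP position; "ee_rot": TCP orientation; "contact_force": force on the tool from outside, world axes, zero at the start; "moment": the same for the moment, N m; "width": finger opening in m.
Only numpy, scipy, OpenCV 4.12 (cv2) and the standard library are available. Lean on these libraries where they do the work, as an engineer would, in place of code of your own. Each camera call takes 0.05 s, during which the arm holds its last target.

## Task

Fit the flat-sided brass pointer to the pointer gauge that stands by the banding wheel: lift it out of the tool stand, turn it so that its flat matches the flat of the D-shaped bore in the leaning boss, and thread it through until its collar sits flush on the boss. Then swing the clamp lever clockwise as far as it will go to lock the pointer, and let go. Keep off the fresh dish on the banding wheel, and leave the slip bottle and the other two tools in the stand as they are.

Things in the scene. Friction and masses are not known exactly. Their poses are not given: they have to be found in the camera images.
- pointer: Flat-sided brass pointer, loose, 140 mm long, 0.14 to 0.26 kg; hangs upright by its collar in one hole of the stand, turned anyhow. Origin: on its axis in the underside of the collar (32 mm diameter, 8 mm thick). z: along the axis, nose to grip; x: to its flat side. Shank below the origin: D section, 18 mm diameter, flat 5 mm from the axis on the +x side, straight to z = -75 mm.
- pointer_grip (a point): In the middle of the pointer's flat grip plate, on its axis, 26 mm above the origin. The plate stands on the collar from z = 8 to 40 mm, is 12 mm thick along the pointer's y and reaches from x = -11 to +25 mm, so that from above it sticks out over the collar on the side of the flat.
- pointer_nose (a point): Blunt lower end of the pointer, on its axis, 100 mm below the origin. The shank tapers from full section at z = -75 mm to 40 % of it here.
- boss: Leaning grey metal boss of the gauge, a fixed tube 48 mm in diameter, 40 mm long, with a D-shaped through bore: 20 mm diameter, flat 6 mm from the axis (1 mm clearance round the pointer). Origin: on the bore axis in the upper face, 200 mm above the table. z: up along the bore axis, 35 degrees from vertical; x: level, to the bore's flat side. The fitted pointer's frame coincides with this one.
- gauge: Pointer gauge, fixed (it marks rim height for repeat ware): iron foot 130 mm in diameter, a 20 mm post on the origin (centre of the foot's underside), on it a clamp block 36 x 40 mm, top at 180 mm, carrying the lever. The boss sits beside the block at x = 0, y = +60 mm, its upper end leaning to -x. x points to the banding wheel, z up.
- clamp_lever (a joint): Cam lever on the clamp block, on the vertical axis of the post. 0: open, arm to the gauge's -y; 1.5 rad: stop, clamped, arm to the gauge's -x; grows clockwise seen from above. Starts between 0 and 0.45, stays where left; about 2 N at the knob turns it, more at the end as it nips the pointer. Its cam pushes a shoe into the bore: turn it only after the pointer is in.
- lever_knob (a point): Middle of the lever's upright black knob: round, 15 to 17 mm in diameter, 65 mm from the pivot axis. The point is 220 mm above the table; the knob reaches from 185 to 236 mm. The lever's arm below it is 9 mm thick, its top at about 195 mm.
- lever_pivot (a point): Point on the vertical pivot axis of the clamp lever, 180 mm above the table at the top of the clamp block. The lever's round hub above it is 28 mm in diameter and, with its nut, 17 mm high.
- stand: Fixed wooden tool stand: a board 300 x 80 mm, 14 mm thick, with its top 110 mm above the table, on two end cheeks. Origin: on the table under the board's centre; x along the board. Three 22 mm holes at x = -85, 0 and +85 mm, one tool hanging in each by its collar.
- round_pointer: Bystander in the stand: a brass pointer with a round 13 mm shank and a ball knob of 28 mm diameter; origin in the underside of its collar, at the height of the stand's top; it stands 50 mm above the board.
- turning_tool: Bystander in the stand: a turning tool with a wooden handle of up to 32 mm diameter, standing 78 mm above the board; origin in the underside of the handle.
- wheel: Fixed banding wheel: its flat round head is 180 mm in diameter with the top 70 mm above the table. Origin: on the table under its centre.
- dish: Bystander: fresh clay dish standing loose on the banding wheel, 130 mm across the rim and 34 mm high; origin in the centre of its underside. The fitted pointer's nose ends a little above its rim, about 12 mm clear of it.
- slip_bottle: Bystander: upright grey slip bottle, 68 mm in diameter and 185 mm tall, origin in the centre of its underside.
Not all that is in view belongs to the job. There is more than one size of the gauge; the job needs the smallest.

How it is judged:
By the outcome, as a careful person would: the job done as asked, in the order asked, and still so for the second after the job is handed in, with the robot touching nothing.
It also fails if it takes over 61 s, if anything falls off the work surface, if the arm or the gripper's body presses on something with over 40 N, if the wrist force passes 120 N, or if a joint passes its speed limit or range.

## Working session

There is one attempt and no reset: what is moved stays moved. The work goes in short steps, Python scripts to look and compute and a shell command to move; the robot and the scene stay as the last step left them, time stands still between calls to the robot, and variables do not carry over. Pictures are saved under pics/ and viewed, and the job is handed in when it is done.

```bash
ls; mkdir -p pics; python3 - <<'E'
from rig import manip, eyes
import cv2
print(manip.get_state()); print(manip.grip_point_offset)
for n in("side","top"):
    p=eyes.get_image(n); cv2.imwrite(f"pics/{n}0.png",p["frame"][:,:,::-1])
    print(n,p["K"],p["k1"],p["rvec"],p["tvec"],p["shot"])
E
```

```text
pics
{'clock': 0.0, 'qpos': array([-1.37701528e+00,  2.76548554e-01,  1.50612414e+00,  2.18635401e-05,
        1.36072710e+00, -1.20984809e-01]), 'qd': array([ 0.00079728, -0.00207683,  0.00179524,  0.00151065, -0.00024369,
        0.00098666]), 'effort': array([-1.93521173e-04, -4.16769648e+01, -2.45805162e+01, -2.33146484e-04,
        1.10678151e-02, -5.68959322e-06]), 'position': array([ 0.17792287, -0.54621499,  0.2304698 ]), 'ee_rot': array([-6.23077166e-04,  8.09193553e-01, -5.87541468e-01, -6.54470963e-04]), 'contact_force': array([-0.24291866,  1.0863204 ,  0.44353771]), 'moment': array([-0.02370077,  0.00482461, -0.02410617]), 'width': 0.08539989054189963}
-0.0187
side [[421.01690669   0.         315.1727668 ]
 [  0.         421.01690669 198.90660807]
 [  0.           0.           1.        ]] 0.009673710947456659 [ 0.30799534 -2.81441901  1.14941298] [0.43031427 0.21418375 1.00222608] 1
top [[465.84228914   0.         317.11958711]
 [  0.         465.84228914 209.04328195]
 [  0.           0.           1.        ]] -0.12411097521108376 [ 2.14779521 -2.12243238  0.18753109] [-0.06472947  0.45716504  1.39498092] 2
```

View pics/side0.png

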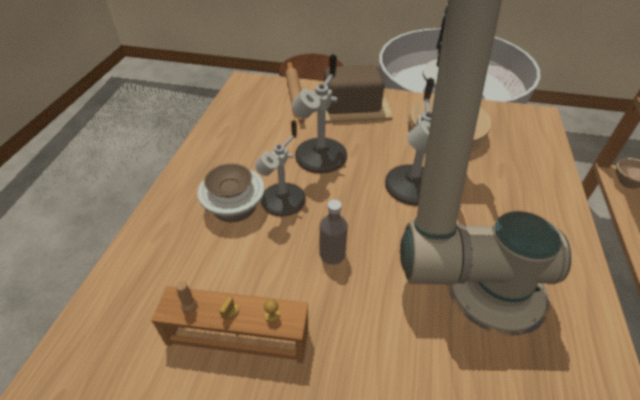

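View pics/top0.png

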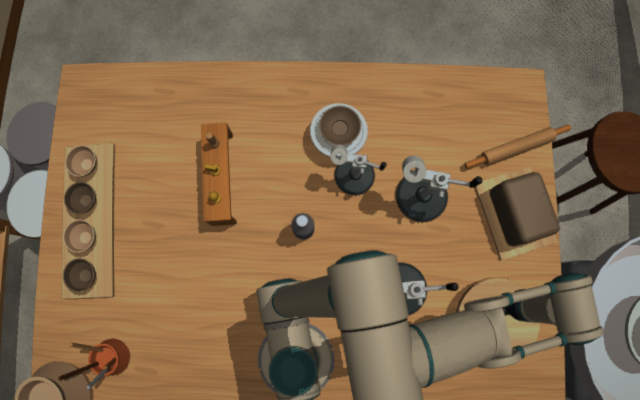

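The side view shows the stand at (232,320) with the flat pointer in the middle hole (228,307), and the smallest gauge by the wheel with its foot at (283,198) and knob at (294,129). The top view shows the same gauge at (355,175), the stand at (216,172) and the bottle at (303,225).

```bash
cat > h.py <<'E'
import numpy as np, cv2
from rig import manip, eyes, recognise, regions_of, mark_of
from scipy.optimize import least_squares
def undist(p,uv):
    K=p["K"];q=np.array([(uv[0]-K[0,2])/K[0,0],(uv[1]-K[1,2])/K[1,1]]);s=q.copy()
    for _ in range(30): s=q/(1+p["k1"]*(s@s))
    return s
def ray(p,uv):
    R=cv2.Rodrigues(np.array(p["rvec"],float))[0];s=undist(p,uv)
    c=-R.T@np.array(p["tvec"]).ravel(); d=R.T@np.array([s[0],s[1],1.]); return c,d/np.linalg.norm(d)
def atz(p,uv,z):
    c,d=ray(p,uv); return c+d*(z-c[2])/d[2]
def tri(rs):
    A=0;b=0
    for c,d in rs:
        M=np.eye(3)-np.outer(d,d);A=A+M;b=b+M@c
    x=np.linalg.solve(A,b); return x,[np.linalg.norm((np.eye(3)-np.outer(d,d))@(x-c)) for c,d in rs]
def proj(p,X):
    X=np.atleast_2d(X);R=cv2.Rodrigues(np.array(p["rvec"],float))[0]
    c=X@R.T+np.array(p["tvec"]).ravel(); s=c[:,:2]/c[:,2:]; s=s*(1+p["k1"]*(s**2).sum(1,keepdims=True))
    return s*np.array([p["K"][0,0],p["K"][1,1]])+np.array([p["K"][0,2],p["K"][1,2]])
def crop(p,c,r,s,name):
    f=p["frame"][:,:,::-1];x,y=int(c[0]),int(c[1]);x0=max(0,x-r);y0=max(0,y-r)
    cv2.imwrite(name,cv2.resize(f[y0:y+r,x0:x+r],None,fx=s,fy=s,interpolation=cv2.INTER_CUBIC))
E
python3 - <<'E'
from h import *
S=eyes.get_image("side");T=eyes.get_image("top")
for n in "pointer pointer_grip boss gauge lever_knob lever_pivot stand round_pointer turning_tool wheel dish slip_bottle".split():
    for nm,p in(("S",S),("T",T)):
        r=mark_of(p,n); print(n,nm,[(np.round(m["point"][::-1],1).tolist(),round(m["confidence"],2)) for m in r[:4]])
crop(S,(228,315),40,8,"pics/s_ptr.png");crop(T,(212,172),40,8,"pics/t_ptr.png")
crop(S,(280,165),50,7,"pics/s_g.png");crop(T,(355,165),45,8,"pics/t_g.png")
E
```

```text
pointer S [([333.1, 250.4], 0.61), ([227.8, 311.3], 0.51)]
pointer T [([214.2, 168.3], 0.53)]
pointer_grip S [([227.8, 302.5], 0.81)]
pointer_grip T [([213.3, 171.5], 0.61)]
boss S [([268.3, 159.7], 0.89), ([432.0, 128.9], 0.79), ([309.5, 97.3], 0.7)]
boss T [([337.5, 153.5], 0.54), ([213.2, 171.5], 0.19)]
gauge S [([271.0, 317.5], 0.7), ([411.5, 183.7], 0.68), ([322.0, 157.6], 0.57)]
gauge T [([354.3, 177.3], 0.93), ([400.6, 289.3], 0.92), ([420.9, 196.5], 0.82)]
lever_knob S [([331.8, 58.6], 0.89), ([430.0, 79.1], 0.8), ([290.2, 125.3], 0.71)]
lever_knob T [([478.2, 180.4], 0.87), ([385.4, 164.5], 0.76), ([454.2, 284.4], 0.58)]
lever_pivot S [([427.1, 118.9], 0.85), ([324.9, 90.5], 0.84), ([269.6, 158.7], 0.72), ([279.6, 151.3], 0.57)]
lever_pivot T [([357.9, 160.6], 0.92), ([416.0, 288.3], 0.81), ([442.2, 181.5], 0.71)]
stand S [([236.7, 338.5], 0.59)]
stand T [([224.3, 181.6], 0.94)]
round_pointer S [([270.7, 316.5], 0.71), ([229.1, 309.6], 0.57)]
round_pointer T [([216.0, 197.5], 0.62)]
turning_tool S [([189.1, 307.7], 0.74)]
turning_tool T [([214.2, 143.8], 0.62), ([215.5, 196.2], 0.47)]
wheel S [([235.0, 205.7], 0.59), ([291.8, 125.0], 0.36)]
wheel T [([336.7, 136.2], 0.81), ([342.8, 126.9], 0.61)]
dish S [([232.6, 186.2], 0.96)]
dish T [([337.3, 156.8], 0.72), ([339.2, 126.8], 0.69)]
slip_bottle S [([333.9, 254.1], 0.81)]
slip_bottle T [([301.9, 230.0], 0.59)]
```

View pics/s_ptr.png

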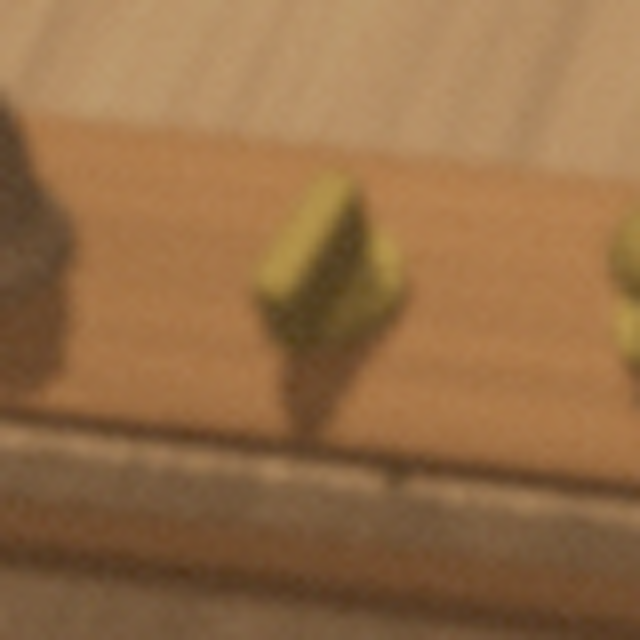

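View pics/t_ptr.png

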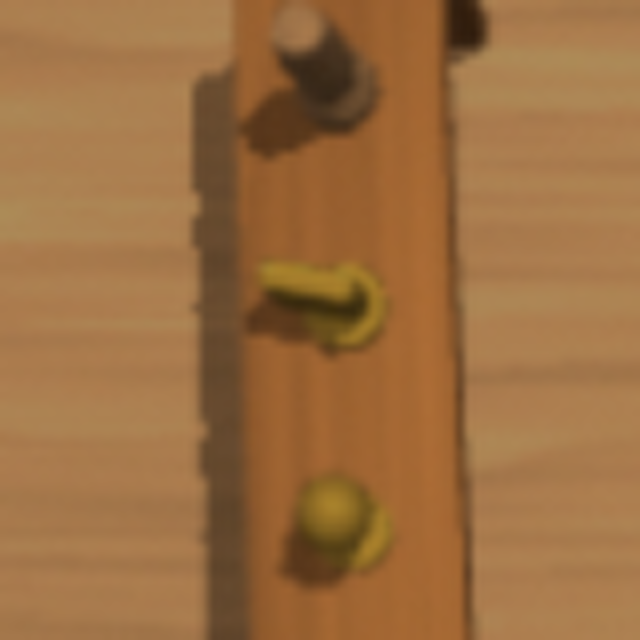

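View pics/s_g.png

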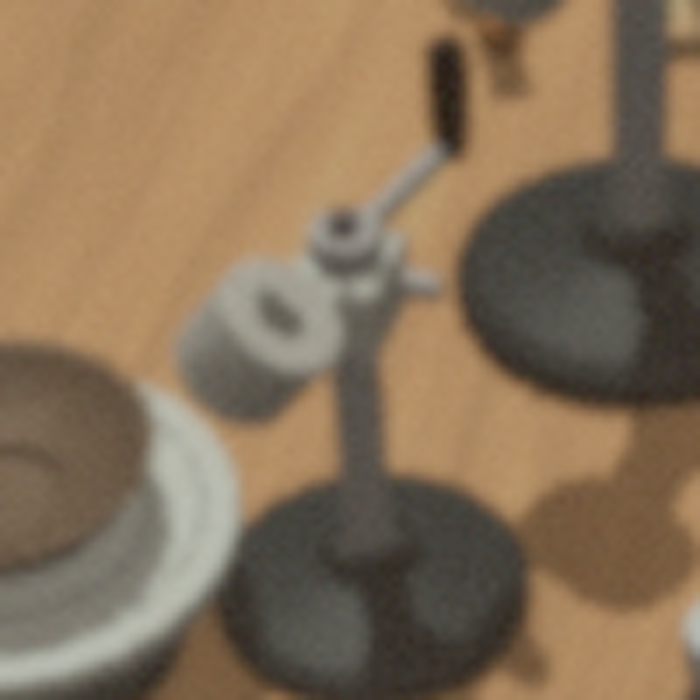

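View pics/t_g.png

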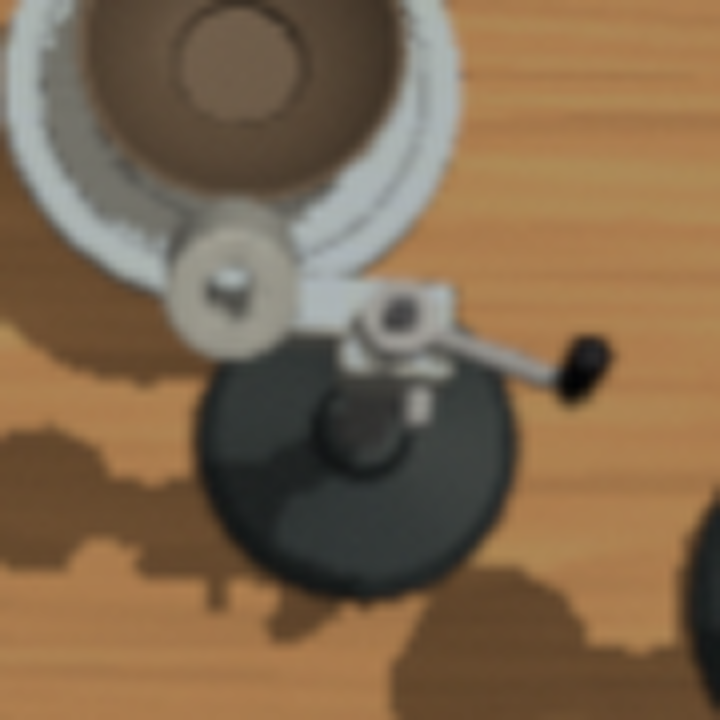

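```bash
python3 - <<'E'
from h import *
np.set_printoptions(precision=4,suppress=True)
S=eyes.get_image("side");T=eyes.get_image("top")
def pr(n,s,t): 
    x,e=tri([ray(S,s),ray(T,t)]);print(n,x,np.round(e,4))
# hand-read from crops: side crop origin (230,115) /7 ; top crop origin (310,120) /8
sg=lambda x,y:(230+x/7,115+y/7); tg=lambda x,y:(310+x/8,120+y/8)
pr("boss",sg(280,315),tg(230,290))
pr("hubtop(197)",sg(345,228),tg(402,312))
pr("knobtop(236)",sg(443,48),tg(592,352))
print("boss T@.2",atz(T,tg(230,290),.2),"S@.2",atz(S,sg(280,315),.2))
print("piv T@.197",atz(T,tg(402,312),.197),"S",atz(S,sg(345,228),.197))
print("knob T@.236",atz(T,tg(592,352),.236),"S",atz(S,sg(443,48),.236))
print("foot T@.008",atz(T,tg(358,445),.008))
pr("nets boss",(268.3,159.7),(337.5,153.5)); pr("net pivot",(279.6,151.3),(357.9,160.6)); pr("net knob",(290.2,125.3),(385.4,164.5))
pr("grip",(227.8,302.5),(213.3,171.5)); pr("ptr",(227.8,311.3),(214.2,168.3))
sp=lambda x,y:(188+x/8,275+y/8); tp=lambda x,y:(172+x/8,132+y/8)
print("wheel",atz(T,(338.5,130.5),.07)); pr("dish",(232.6,186.2),(339.2,126.8)); pr("bottle",(333.9,254.1),(301.9,230))
# plate top ends at z=.150
for a in [(258,275),(352,298)]: print("plate T",atz(T,tp(*a),.150))
for a in [(340,180),(270,290)]: print("plate S",atz(S,sp(*a),.150))
print("collar T",atz(T,tp(347,305),.118))
# stand corners top
for u in [(202,124),(228,123),(232,218),(206,223)]: print("corner",u,atz(T,u,.11))
E
```

```text
boss [ 0.5802 -0.1173  0.1984] [0.0006 0.0006]
hubtop(197) [ 0.575  -0.1782  0.1906] [0.001 0.001]
knobtop(236) [ 0.5513 -0.2388  0.2313] [0.0001 0.0001]
boss T@.2 [ 0.5804 -0.1172  0.2   ] S@.2 [ 0.5789 -0.1154  0.2   ]
piv T@.197 [ 0.5742 -0.1775  0.197 ] S [ 0.5713 -0.1704  0.197 ]
knob T@.236 [ 0.5501 -0.2381  0.236 ] S [ 0.5492 -0.2323  0.236 ]
foot T@.008 [ 0.5729 -0.1783  0.008 ]
nets boss [ 0.5851 -0.1138  0.202 ] [0.0025 0.0025]
net pivot [ 0.5726 -0.1722  0.1834] [0.0007 0.0007]
net knob [ 0.5584 -0.2451  0.2139] [0.0035 0.0035]
grip [0.5537 0.2461 0.1405] [0.0058 0.0058]
ptr [0.5642 0.2493 0.1112] [0.0008 0.0008]
wheel [ 0.7016 -0.1229  0.07  ]
dish [ 0.704  -0.1255  0.0786] [0.0063 0.0063]
bottle [ 0.3957 -0.0126  0.0074] [0.0006 0.0006]
plate T [0.5605 0.2702 0.15  ]
plate T [0.5521 0.2353 0.15  ]
plate S [0.5552 0.2396 0.15  ]
plate S [0.5608 0.2711 0.15  ]
collar T [0.5577 0.2441 0.118 ]
corner (202, 124) [0.7046 0.2953 0.11  ]
corner (228, 123) [0.7081 0.2153 0.11  ]
corner (232, 218) [0.4161 0.1895 0.11  ]
corner (206, 223) [0.4003 0.2657 0.11  ]
```

```bash
python3 - <<'E'
from h import *
S=eyes.get_image("side");T=eyes.get_image("top")
crop(S,(269,160),18,22,"pics/s_b2.png");crop(T,(340,155),18,22,"pics/t_b2.png")
E
```

```text
(no output)
```

View pics/s_b2.png

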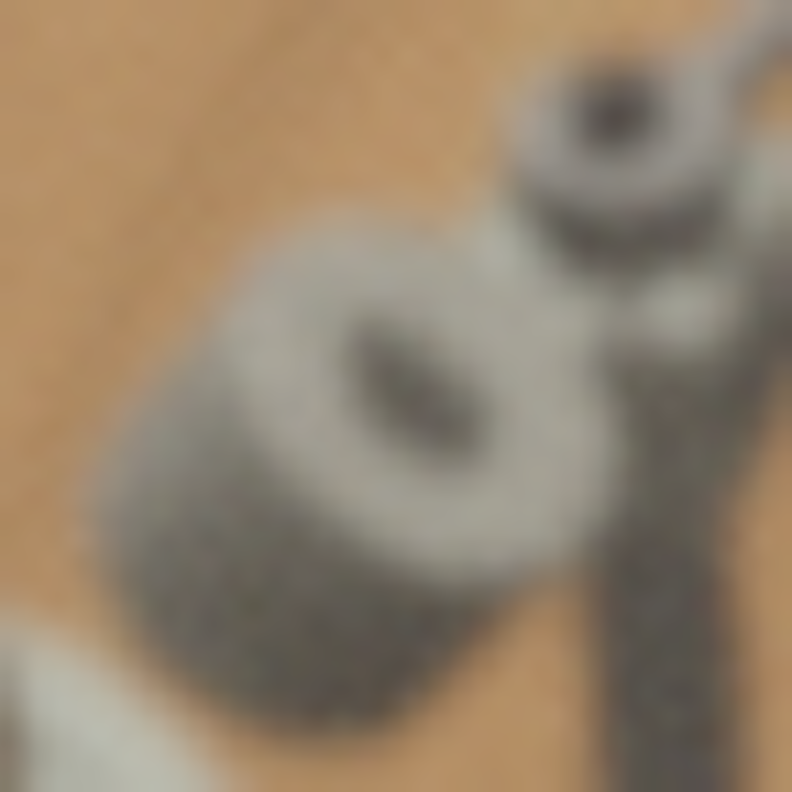

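View pics/t_b2.png

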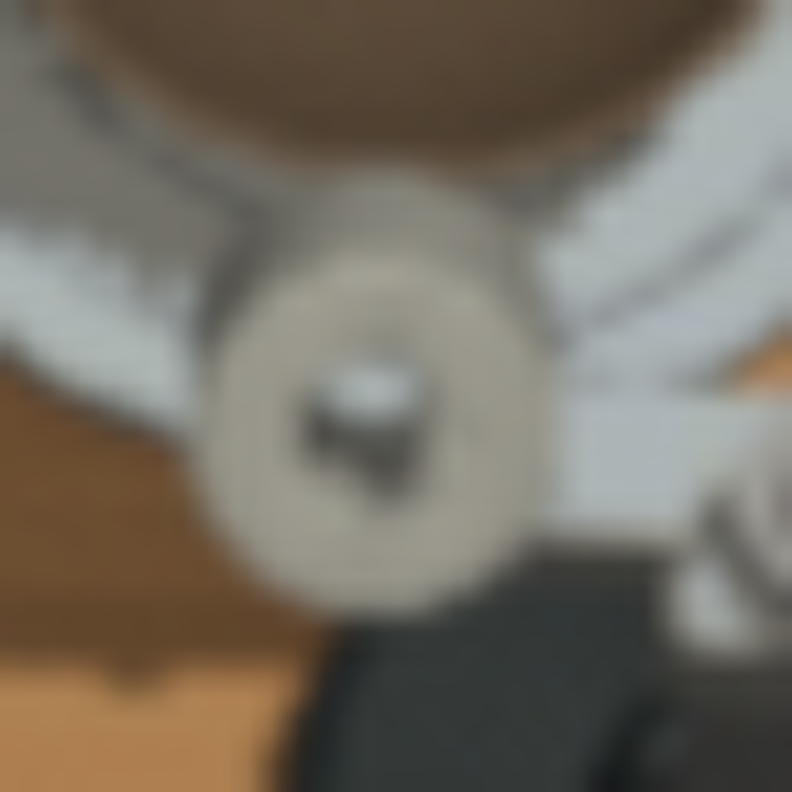

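Both crops show the bore's dark opening in the boss face (top (340,155), side (269,160)), extending farther to the left of the face centre than to the right. The flat therefore seems to be on the right, the gauge's -y side. I'll check this with overlays of both options.

```bash
cat > ov.py <<'E'
from h import *
def D(r,f,sgn):
    a=np.linspace(0,2*np.pi,200);x=np.minimum(r*np.cos(a),f);return np.c_[x*sgn,r*np.sin(a)*sgn,0*a]
def circ(r,z=0):
    a=np.linspace(0,2*np.pi,100);return np.c_[r*np.cos(a),r*np.sin(a),0*a+z]
def gframe(g):
    c,s=np.cos(g[2]),np.sin(g[2]);return np.array([[c,-s,0],[s,c,0],[0,0,1]]),np.array([g[0],g[1],0])
def bframe(g,sgn=-1,tilt=np.radians(35)):
    R,t=gframe(g);z=np.array([-np.sin(tilt),0,np.cos(tilt)]);x=np.array([0,sgn,0]);y=np.cross(z,x)
    return R@np.c_[x,y,z],R@np.array([0,.06,.2])+t
def draw(p,curves,c,r,s,name):
    f=p["frame"][:,:,::-1];x0=int(c[0]-r);y0=int(c[1]-r)
    im=cv2.resize(f[y0:y0+2*r,x0:x0+2*r],None,fx=s,fy=s,interpolation=cv2.INTER_CUBIC).copy()
    for C,col in curves:
        u=(proj(p,C)-[x0,y0]+.5)*s-.5
        cv2.polylines(im,[np.round(u*8).astype(np.int32)],False,col,1,cv2.LINE_AA,3)
    return im
def gcurves(g,sgn):
    R,t=gframe(g);Rb,tb=bframe(g,sgn)
    L=[(circ(.065,.0)@R.T+t,(255,0,0)),(circ(.024)@Rb.T+tb,(0,255,0)),(circ(.024,-.04)@Rb.T+tb,(0,160,0)),(D(.010,.006,1)@Rb.T+tb,(0,0,255)),(circ(.014,.19)@R.T+t,(255,255,0))]
    return L
E
python3 - <<'E'
from ov import *
S=eyes.get_image("side");T=eyes.get_image("top")
g=[.5735,-.1775,-.113]
ims=[]
for sgn in(-1,1):
    ims.append(np.hstack([draw(T,gcurves(g,sgn),(350,165),33,12,""),]))
cv2.imwrite("pics/ovT.png",np.hstack(ims)[:, :][::1] if 0 else cv2.resize(np.hstack(ims),(800,400)))
ims=[draw(S,gcurves(g,s),(276,168),33,12,"") for s in(-1,1)]
cv2.imwrite("pics/ovS.png",cv2.resize(np.hstack(ims),(800,400)))
E
```

```text
(no output)
```

View pics/ovT.png

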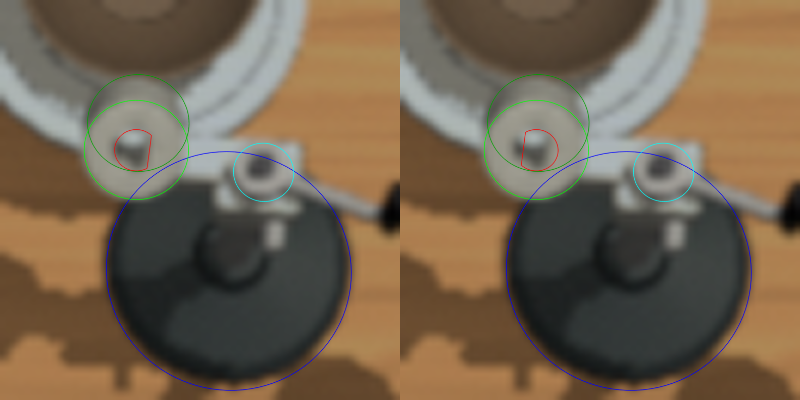

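View pics/ovS.png

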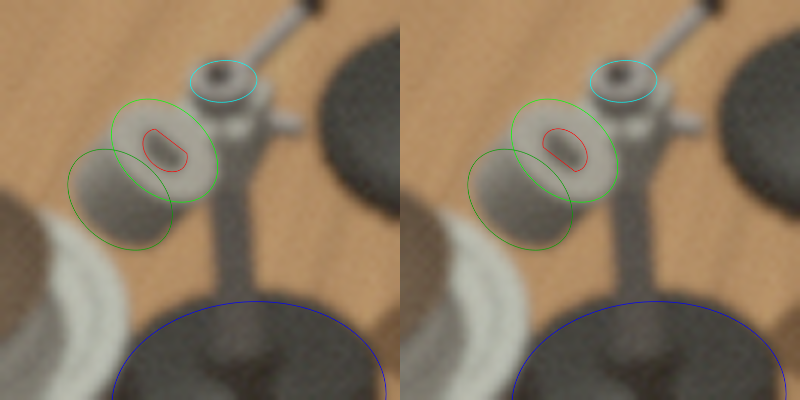

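Left overlay panels (flat toward the gauge's -y, which is world -y) match the bore in both views, and the gauge model fits at (0.5735, -0.1775) with yaw about -6.5°. The pointer is at about (0.556, 0.245), its flat side at about +78°. Moves only turn about the tool's z and the boss leans 35°, so I need to learn early whether the arm tilts at its reach limit. First I go up.

```bash
cat > st.py <<'E'
import sys
from h import *
from scipy.spatial.transform import Rotation as Ro
np.set_printoptions(precision=4,suppress=True)
def RT():
    s=manip.get_state();q=np.array(s["ee_rot"]);R=Ro.from_quat(q[[1,2,3,0]]).as_matrix();return s,R,np.array(s["position"])
def show():
    s,R,t=RT()
    print("clk %.2f"%s["clock"],"tcp",t,"q°",np.round(np.degrees(s["qpos"]),1),"w %.4f"%s["width"],"F",np.round(s["contact_force"],1))
    print("xang %.1f"%np.degrees(np.arctan2(R[1,0],R[0,0])),"tilt %.2f toward %.1f"%(np.degrees(np.arccos(-R[2,2])),np.degrees(np.arctan2(R[1,2],R[0,2]))))
    return s,R,t
if __name__=="__main__":
    s,R,t=show()
    if len(sys.argv)>=4:
        d=np.array([float(v) for v in sys.argv[1:4]])-t; print("tool delta mm",np.round(R.T@d*1e3,1))
E
python3 -m inch '[[1,0,0,-40,-7],[1,0,0,-40,-7],[1,0,0,-40,-7],[1,0,0,-40,-7],[1,0,0,-40,-7]]'; python3 st.py 0.5 -0.3 .45
```

```text
clock: 2.12
position: [0.1769, -0.5411, 0.4254]
ee_rot: [-0.013, 0.951, -0.309, -0.007]
contact_force: [-0.7, -1.0, 0.1]
width: 0.0859
clk 2.12 tcp [ 0.1769 -0.5411  0.4254] q° [-78.9  14.   62.1   0.  105.6 -42.8] w 0.0859 F [-0.7 -1.   0.1]
xang -36.0 tilt 1.74 toward 101.0
tool delta mm [ 118.8 -385.5  -19.3]
```

```bash
python3 -m inch '[[1,12,-38,-2,0],[1,12,-38,-2,0],[1,12,-38,-2,0],[1,12,-38,-2,0],[1,12,-38,-2,0],[1,12,-38,-2,0],[1,12,-38,-2,0],[1,12,-38,-2,0],[1,12,-38,-2,0]]'; python3 st.py .75 -.1 .5
```

```text
clock: 2.87
position: [0.4711, -0.3308, 0.458]
ee_rot: [-0.001, 0.949, -0.316, -0.0]
contact_force: [0.7, -1.0, -0.4]
width: 0.0857
clk 2.87 tcp [ 0.4711 -0.3308  0.458 ] q° [-42.   14.1  57.6   0.1 108.4  -5.2] w 0.0857 F [ 0.7 -1.  -0.4]
xang -36.8 tilt 0.10 toward 94.9
tool delta mm [  85.1 -351.9  -41.6]
```

```bash
python3 -m inch '[[1,9,-39,-5,0],[1,9,-39,-5,0],[1,9,-39,-5,0],[1,9,-39,-5,0],[1,9,-39,-5,0],[1,9,-39,-5,0],[1,9,-39,-5,0],[1,9,-39,-5,0]]'; python3 st.py .85 -.095 .5
```

```text
clock: 3.53
position: [0.7206, -0.1142, 0.4998]
ee_rot: [-0.0, 0.949, -0.315, 0.001]
contact_force: [1.2, -0.6, 1.0]
width: 0.0853
clk 3.53 tcp [ 0.7206 -0.1142  0.4998] q° [-14.5  34.2  18.5   0.  127.2  22.3] w 0.0853 F [ 1.2 -0.6  1. ]
xang -36.8 tilt 0.08 toward 12.6
tool delta mm [ 92.2 -92.8  -0. ]
```

Joint 3 is near its limit (12.6°). Now I push outward past the reach to see whether the tool tilts.

```bash
python3 -m inch '[[1,27,-27,0,0],[1,27,-27,0,0],[1,27,-27,0,0],[1,27,-27,0,0]]'; python3 st.py; python3 -m inch '[[1,0,0,0,0],[1,0,0,0,0]]'; python3 st.py
```

```text
clock: 3.87
position: [0.8158, -0.0747, 0.4344]
ee_rot: [-0.007, 0.95, -0.311, 0.021]
contact_force: [-0.7, -0.3, 0.8]
width: 0.0855
clk 3.87 tcp [ 0.8158 -0.0747  0.4344] q° [-10.3  42.   12.8   0.5 122.7  26.2] w 0.0855 F [-0.7 -0.3  0.8]
xang -36.2 tilt 2.56 toward -0.7
clock: 4.03
position: [0.8188, -0.0717, 0.4256]
ee_rot: [-0.006, 0.951, -0.309, 0.016]
contact_force: [-0.9, 0.8, -0.4]
width: 0.0854
clk 4.03 tcp [ 0.8188 -0.0717  0.4256] q° [-10.1  42.5  13.    0.6 122.6  26.2] w 0.0854 F [-0.9  0.8 -0.4]
xang -36.0 tilt 1.98 toward 4.0
```

It does tilt a little when pushed past its reach, and the tilt carries into the next row. I'll see how it builds up.

```bash
python3 -m inch '[[1,27,-22,-22,0],[1,27,-22,-22,0],[1,27,-22,-22,0],[1,27,-22,-22,0],[1,27,-22,-22,0],[1,27,-22,-22,0]]'; python3 st.py
```

```text
clock: 4.53
position: [0.8646, -0.0506, 0.4587]
ee_rot: [-0.028, 0.945, -0.309, 0.102]
contact_force: [-0.4, -1.0, 0.0]
width: 0.0855
clk 4.53 tcp [ 0.8646 -0.0506  0.4587] q° [ -8.4  40.9  12.6   1.2 114.4  28.4] w 0.0855 F [-0.4 -1.   0. ]
xang -36.8 tilt 12.14 toward -3.0
```

That gained about 10° of tilt in 6 rows, so pushing past the reach limit works as the tilt mechanism. The grasp needs a vertical tool, so I'll go back in and push past the inner limit to undo the tilt.

```bash
python3 st.py .27 .06 .36
```

```text
clk 4.53 tcp [ 0.8646 -0.0506  0.4587] q° [ -8.4  40.9  12.6   1.2 114.4  28.4] w 0.0855 F [-0.4 -1.   0. ]
xang -36.8 tilt 12.14 toward -3.0
tool delta mm [-551.2  266.   -29.7]
```

```bash
python3 -m inch '[[1,-37,18,-2,0],[1,-37,18,-2,0],[1,-37,18,-2,0],[1,-37,18,-2,0],[1,-37,18,-2,0],[1,-37,18,-2,0],[1,-37,18,-2,0],[1,-37,18,-2,0],[1,-37,18,-2,0],[1,-37,18,-2,0],[1,-37,18,-2,0],[1,-37,18,-2,0],[1,-37,18,-2,0],[1,-37,18,-2,0],[1,-37,18,-2,0]]'; python3 st.py .27 .06 .36
```

```text
clock: 5.78
position: [0.2886, 0.0569, 0.3551]
ee_rot: [-0.036, 0.941, -0.31, 0.134]
contact_force: [-0.3, 0.9, -0.1]
width: 0.0856
clk 5.78 tcp [0.2886 0.0569 0.3551] q° [ -2.  -22.3 106.   -0.4  80.3  34.4] w 0.0856 F [-0.3  0.9 -0.1]
xang -37.5 tilt 15.96 toward -3.3
tool delta mm [-15.1   7.4  -9.9]
```

```bash
python3 -m inch '[[1,-36,17,-8,0],[1,-36,17,-8,0],[1,-36,17,-8,0],[1,-36,17,-8,0],[1,-36,17,-8,0]]'; python3 st.py
```

```text
clock: 6.2
position: [0.1268, 0.0893, 0.3427]
ee_rot: [-0.04, 0.938, -0.315, 0.138]
contact_force: [-0.4, -0.1, -0.3]
width: 0.0853
clk 6.20 tcp [0.1268 0.0893 0.3427] q° [ 29.7 -34.6 111.4  -8.6  89.   65.9] w 0.0853 F [-0.4 -0.1 -0.3]
xang -38.2 tilt 16.50 toward -2.2
```

```bash
python3 st.py .147 .063 .343; python3 -c "
from st import *
s,R,t=RT()
print(R.T@[-40,0,0],R.T@[-30,0,26],R.T@[-30,0,-26])"
```

```text
clk 6.20 tcp [0.1268 0.0893 0.3427] q° [ 29.7 -34.6 111.4  -8.6  89.   65.9] w 0.0853 F [-0.4 -0.1 -0.3]
xang -38.2 tilt 16.50 toward -2.2
tool delta mm [31.4  9.3  5.8]
[-30.5625  23.1755 -11.3504] [-16.8685  13.1549 -33.4425] [-28.9752  21.6083  16.417 ]
```

```bash
python3 -m inch '[[1,31,9,6,0],[1,-28,21,-22,0],[1,-28,21,-22,0],[1,-28,21,-22,0],[1,-28,21,-22,0]]'; python3 st.py
```

```text
clock: 6.62
position: [0.0717, 0.0886, 0.3565]
ee_rot: [-0.041, 0.941, -0.311, 0.124]
contact_force: [-0.4, 0.4, -0.7]
width: 0.085
clk 6.62 tcp [0.0717 0.0886 0.3565] q° [ 55.1 -35.1 109.3 -12.4  96.9  89.3] w 0.0850 F [-0.4  0.4 -0.7]
xang -37.5 tilt 15.02 toward -0.1
```

```bash
cat > fk.py <<'E'
import numpy as np
from scipy.optimize import least_squares
D=np.array([[15.8,86.3,78,.571,.2305],[14,62.1,105.6,.5653,.4254],[34.2,18.5,127.2,.7265,.4998],[40.9,12.6,114.4,.8635,.4587],[-22.3,106,80.3,.2865,.3551],[14.1,57.6,108.4,(.4711**2+.3308**2-.067**2)**.5,.458],[42.5,13,122.6,(.8188**2+.0717**2-.067**2)**.5,.4256]])
def fk(p,q):
    q=np.radians(q);a,b,c,h,L=p;A=q[0];B=q[0]+q[1];C=B+q[2]
    return np.array([a*np.sin(A)+b*np.sin(B)+c*np.cos(B)+L*np.sin(C),h+a*np.cos(A)+b*np.cos(B)-c*np.sin(B)+L*np.cos(C)])
f=lambda p:np.concatenate([fk(p,d[:3])-d[3:] for d in D])
P=least_squares(f,[.4,.4,0,.3,.25]).x
if __name__=="__main__":
    print(P,np.round(f(P)*1e3,1))
    for r in (.2,.22,.25,.28,.31):
      for z in (.05,.1,.15,.2,.25,.3):
        for tilt in(0,15):
          s=least_squares(lambda q:fk(P,[q[0],q[1],180-tilt-q[0]-q[1]])-[r,z],[-30,140],bounds=([-43,12.6],[119,154.7])); q=s.x
          q5=180-tilt-q.sum()
          ok=s.cost<1e-8 and 6.3<q5<155
          print(r,z,tilt,np.round(q,0),round(q5),"OK" if ok else "--")
E
python3 fk.py
```

```text
[0.63039856 0.42166905 0.05957583 0.13422168 0.36358037] [-0.2  0.1  0.1  0.5 -0.   0.4 -0.1 -0.6  0.2 -0.1  0.3 -0.1  0.  -0.2]
0.2 0.05 0 [ -4. 141.] 43 OK
0.2 0.05 15 [-13. 150.] 28 OK
0.2 0.1 0 [-10. 135.] 55 OK
0.2 0.1 15 [-20. 142.] 43 OK
0.2 0.15 0 [-14. 129.] 65 OK
0.2 0.15 15 [-25. 136.] 54 OK
0.2 0.2 0 [-18. 123.] 74 OK
0.2 0.2 15 [-28. 129.] 64 OK
0.2 0.25 0 [-19. 117.] 82 OK
0.2 0.25 15 [-30. 123.] 72 OK
0.2 0.3 0 [-21. 111.] 90 OK
0.2 0.3 15 [-30. 116.] 79 OK
0.22 0.05 0 [ -2. 139.] 43 OK
0.22 0.05 15 [-10. 148.] 27 OK
0.22 0.1 0 [ -8. 134.] 54 OK
0.22 0.1 15 [-18. 141.] 41 OK
0.22 0.15 0 [-12. 128.] 64 OK
0.22 0.15 15 [-23. 135.] 53 OK
0.22 0.2 0 [-15. 122.] 73 OK
0.22 0.2 15 [-26. 128.] 62 OK
0.22 0.25 0 [-17. 116.] 81 OK
0.22 0.25 15 [-27. 122.] 70 OK
0.22 0.3 0 [-19. 110.] 89 OK
0.22 0.3 15 [-28. 115.] 78 OK
0.25 0.05 0 [  1. 137.] 43 OK
0.25 0.05 15 [ -7. 146.] 26 OK
0.25 0.1 0 [ -5. 131.] 53 OK
0.25 0.1 15 [-14. 140.] 39 OK
0.25 0.15 0 [ -9. 126.] 63 OK
0.25 0.15 15 [-19. 133.] 50 OK
0.25 0.2 0 [-12. 120.] 72 OK
0.25 0.2 15 [-22. 127.] 60 OK
0.25 0.25 0 [-14. 114.] 80 OK
0.25 0.25 15 [-24. 121.] 68 OK
0.25 0.3 0 [-16. 108.] 87 OK
0.25 0.3 15 [-25. 114.] 76 OK
0.28 0.05 0 [  3. 134.] 43 OK
0.28 0.05 15 [ -3. 144.] 25 OK
0.28 0.1 0 [ -2. 129.] 53 OK
0.28 0.1 15 [-10. 138.] 38 OK
0.28 0.15 0 [ -6. 124.] 63 OK
0.28 0.15 15 [-15. 132.] 48 OK
0.28 0.2 0 [ -9. 118.] 71 OK
0.28 0.2 15 [-18. 126.] 58 OK
0.28 0.25 0 [-11. 112.] 79 OK
0.28 0.25 15 [-21. 119.] 66 OK
0.28 0.3 0 [-13. 106.] 86 OK
0.28 0.3 15 [-22. 113.] 74 OK
0.31 0.05 0 [  6. 131.] 43 OK
0.31 0.05 15 [ -1. 141.] 24 OK
0.31 0.1 0 [  1. 126.] 53 OK
0.31 0.1 15 [ -7. 135.] 37 OK
0.31 0.15 0 [ -3. 121.] 62 OK
0.31 0.15 15 [-12. 130.] 47 OK
0.31 0.2 0 [ -6. 116.] 70 OK
0.31 0.2 15 [-15. 124.] 56 OK
0.31 0.25 0 [ -8. 110.] 78 OK
0.31 0.25 15 [-17. 118.] 65 OK
0.31 0.3 0 [-10. 104.] 86 OK
0.31 0.3 15 [-19. 112.] 72 OK
```

Joint limits offer no inner boundary near the tool's present height, so the tilt can't be undone there. I'll undo it by pushing outward at the opposite azimuth, turning the wrist on the way, which the grasp needs anyway.

```bash
cat > plan.py <<'E'
# usage: plan.py x y z nrows turn_per_row : predicts tool-frame shifts for each row
import sys
from st import *
s,R,t=RT();a=[float(v) for v in sys.argv[1:]];n=int(a[3])
d=(np.array(a[:3])-t)*1e3/n
for k in range(n):
    print(np.round(R.T@d).astype(int).tolist(),end=" "); R=R@Ro.from_euler("z",a[4],degrees=True).as_matrix()
print()
E
python3 plan.py .03 .33 .45 10 -7
```

```text
[-16, -18, -10] [-13, -20, -10] [-11, -22, -10] [-8, -23, -10] [-5, -24, -10] [-2, -24, -10] [1, -24, -10] [4, -24, -10] [7, -23, -10] [9, -22, -10]
```

```bash
python3 -m inch '[[1,-16,-18,-10,-7],[1,-13,-20,-10,-7],[1,-11,-22,-10,-7],[1,-8,-23,-10,-7],[1,-5,-24,-10,-7],[1,-2,-24,-10,-7],[1,1,-24,-10,-7],[1,4,-24,-10,-7],[1,7,-23,-10,-7],[1,9,-22,-10,-7]]'; python3 st.py; python3 plan.py -.66 .15 .5 20 -6.5
```

```text
clock: 7.45
position: [0.0269, 0.3241, 0.4658]
ee_rot: [0.014, 0.949, 0.284, 0.136]
contact_force: [1.2, 0.3, 0.0]
width: 0.0857
clk 7.45 tcp [0.0269 0.3241 0.4658] q° [ 90.1 -10.5  84.2 -15.9 102.9  52.7] w 0.0857 F [1.2 0.3 0. ]
xang 34.1 tilt 15.73 toward 10.8
[-32, -11, -11] [-30, -14, -11] [-29, -18, -11] [-26, -21, -11] [-24, -24, -11] [-21, -26, -11] [-18, -29, -11] [-15, -30, -11] [-11, -32, -11] [-7, -33, -11] [-4, -33, -11] [0, -34, -11] [4, -33, -11] [8, -33, -11] [11, -32, -11] [15, -30, -11] [18, -28, -11] [21, -26, -11] [24, -23, -11] [27, -21, -11]
```

```bash
python3 -m inch '[[1,-32,-11,-11,-6.5],[1,-30,-14,-11,-6.5],[1,-29,-18,-11,-6.5],[1,-26,-21,-11,-6.5],[1,-24,-24,-11,-6.5],[1,-21,-26,-11,-6.5],[1,-18,-29,-11,-6.5],[1,-15,-30,-11,-6.5],[1,-11,-32,-11,-6.5],[1,-7,-33,-11,-6.5],[1,-4,-33,-11,-6.5],[1,0,-34,-11,-6.5],[1,4,-33,-11,-6.5],[1,8,-33,-11,-6.5],[1,11,-32,-11,-6.5],[1,15,-30,-11,-6.5]]'; python3 st.py
```

```text
clock: 8.78
position: [-0.5341, 0.1578, 0.5145]
ee_rot: [0.087, 0.325, 0.938, 0.086]
contact_force: [0.2, 0.8, 0.9]
width: 0.0857
clk 8.78 tcp [-0.5341  0.1578  0.5145] q° [162.6  20.5  41.9 -12.  127.4  14.3] w 0.0857 F [0.2 0.8 0.9]
xang 141.1 tilt 14.05 toward 25.3
```

```bash
python3 -c "
from st import *
s,R,t=RT()
print(R.T@[-35,-15,15],R.T@[-38,8,10])"
```

```text
[ 16.0901 -29.1575 -23.7897] [ 33.3105 -14.2179 -17.2122]
```

```bash
python3 -m inch '[[1,33,-14,-17,0],[1,33,-14,-17,0],[1,33,-14,-17,0],[1,33,-14,-17,0],[1,16,-29,-20,0],[1,16,-29,-20,0],[1,16,-29,-20,0]]'; python3 st.py
```

```text
clock: 9.37
position: [-0.6913, 0.1559, 0.492]
ee_rot: [0.058, 0.319, 0.943, 0.071]
contact_force: [0.9, -0.1, -0.4]
width: 0.0856
clk 9.37 tcp [-0.6913  0.1559  0.492 ] q° [165.6  38.2  12.7 -11.  135.9  15.5] w 0.0856 F [ 0.9 -0.1 -0.4]
xang 142.4 tilt 10.55 toward 32.0
```

```bash
python3 -m inch '[[1,10,-36,-10,0],[1,10,-36,-10,0],[1,10,-36,-10,0],[1,10,-36,-10,0]]'; python3 st.py;  python3 -c "
from st import *
s,R,t=RT()
print(R.T@[-35,-15,15],R.T@[-15,-38,0])"
```

```text
clock: 9.7
position: [-0.742, 0.1359, 0.465]
ee_rot: [0.028, 0.321, 0.946, 0.025]
contact_force: [0.1, -0.8, -0.2]
width: 0.0855
clk 9.70 tcp [-0.742   0.1359  0.465 ] q° [165.6  39.9  12.6  -3.4 130.9  20.9] w 0.0855 F [ 0.1 -0.8 -0.2]
xang 142.5 tilt 4.32 toward 22.2
[ 18.0285 -32.1282 -17.8255] [-11.2525 -39.2154  -2.1286]
```

Very effective, so two or three more.

```bash
python3 -m inch '[[1,10,-36,-10,0],[1,10,-36,-10,0]]'; python3 st.py
```

```text
clock: 9.87
position: [-0.7649, 0.1248, 0.4576]
ee_rot: [0.011, 0.322, 0.947, 0.001]
contact_force: [0.2, -0.1, 0.2]
width: 0.0855
clk 9.87 tcp [-0.7649  0.1248  0.4576] q° [165.6  40.3  12.6   0.  128.3  23.1] w 0.0855 F [ 0.2 -0.1  0.2]
xang 142.5 tilt 1.31 toward -15.0
```

```bash
python3 -m inch '[[1,16,-8,-6,0]]'; python3 st.py; python3 plan.py -.25 .38 .45 12 -2
```

```text
clock: 9.95
position: [-0.7725, 0.1257, 0.4553]
ee_rot: [0.004, 0.321, 0.947, -0.001]
contact_force: [0.5, -0.1, -0.2]
width: 0.0853
clk 9.95 tcp [-0.7725  0.1257  0.4553] q° [165.6  40.5  12.6   0.2 127.3  23.2] w 0.0853 F [ 0.5 -0.1 -0.2]
xang 142.5 tilt 0.45 toward -31.5
[-22, 43, 1] [-23, 43, 1] [-25, 42, 1] [-26, 41, 1] [-27, 40, 1] [-29, 39, 1] [-30, 38, 1] [-31, 37, 1] [-33, 36, 1] [-34, 34, 1] [-35, 33, 1] [-36, 32, 1]
```

```bash
python3 -m inch '[[1,-19,37,0,0],[1,-19,37,0,0],[1,-19,37,0,0],[1,-19,37,0,0],[1,-19,37,0,0],[1,-19,37,0,0],[1,-19,37,0,0],[1,-19,37,0,0],[1,-19,37,0,0],[1,-19,37,0,0],[1,-19,37,0,0],[1,-19,37,0,0]]'; python3 st.py .2 .42 .4
```

```text
clock: 10.95
position: [-0.3382, 0.3389, 0.4521]
ee_rot: [-0.011, 0.314, 0.949, 0.008]
contact_force: [0.1, 0.7, 1.2]
width: 0.0855
clk 10.95 tcp [-0.3382  0.3389  0.4521] q° [126.6   3.8  71.2  -0.1 103.5 -16.8] w 0.0855 F [0.1 0.7 1.2]
xang 143.4 tilt 1.60 toward 124.7
tool delta mm [-385.1  385.4   45.3]
```

```bash
python3 -m inch '[[1,-28,28,3,0],[1,-28,28,3,0],[1,-28,28,3,0],[1,-28,28,3,0],[1,-28,28,3,0],[1,-28,28,3,0],[1,-28,28,3,0],[1,-28,28,3,0],[1,-28,28,3,0],[1,-28,28,3,0],[1,-28,28,3,0],[1,-28,28,3,0],[1,-28,28,3,0],[1,-28,28,3,0]]'; python3 st.py .556 .245 .35
```

```text
clock: 12.12
position: [0.2383, 0.42, 0.427]
ee_rot: [-0.014, 0.313, 0.949, 0.044]
contact_force: [-0.1, 0.7, 0.4]
width: 0.0854
clk 12.12 tcp [0.2383 0.42   0.427 ] q° [ 49.6   2.2  76.4   3.4  97.4 -93.4] w 0.0854 F [-0.1  0.7  0.4]
xang 143.6 tilt 5.26 toward 89.7
tool delta mm [-363.3   43.    60.8]
```

```bash
python3 -m inch '[[1,-33,4,4,0],[1,-33,4,4,0],[1,-33,4,4,0],[1,-33,4,4,0],[1,-33,4,4,0],[1,-33,4,4,0],[1,-33,4,4,0],[1,-33,4,4,0],[1,-33,4,4,0]]'; python3 st.py .556 .245 .35;python3 -m inch '[[1,0,0,0,0],[1,0,0,0,0]]'; python3 st.py
```

```text
clock: 12.87
position: [0.5173, 0.2693, 0.3914]
ee_rot: [0.0, 0.312, 0.948, 0.057]
contact_force: [0.7, -0.6, 0.1]
width: 0.0855
clk 12.87 tcp [0.5173 0.2693 0.3914] q° [  17.3   11.4   70.5    5.3   94.2 -125.6] w 0.0855 F [ 0.7 -0.6  0.1]
xang 143.7 tilt 6.51 toward 71.3
tool delta mm [-47.   -1.   39.9]
clock: 13.03
position: [0.5237, 0.2645, 0.391]
ee_rot: [0.004, 0.316, 0.947, 0.056]
contact_force: [-0.3, 0.4, 0.1]
width: 0.0855
clk 13.03 tcp [0.5237 0.2645 0.391 ] q° [  16.9   11.6   70.3    5.    94.  -125.7] w 0.0855 F [-0.3  0.4  0.1]
xang 143.2 tilt 6.48 toward 67.7
```

Moves induced a 6.5° tilt toward 68°. That direction is nearly along the plate (pointer +x), so a grasp at this angle is usable and even suits the final arm plane. I turn to match the plate and go above it.

```bash
python3 -m inch '[[1,0,0,0,-6],[1,0,0,0,-6],[1,0,0,0,-6],[1,0,0,0,-6.5]]'; python3 st.py; python3 - <<'E'
from st import *
s,R,t=RT()
T=eyes.get_image("top");S=eyes.get_image("side")
crop(T,(212,172),40,8,"pics/t1.png");crop(S,(228,290),50,8,"pics/s1.png")
g=np.array([.557,.249,.142]); 
for up in (.06,0):
    d=g+[0,0,up]+.0187*R[:,2]-t; print("tool delta",np.round(R.T@d*1e3,1))
E
```

```text
clock: 13.37
position: [0.5225, 0.2646, 0.3955]
ee_rot: [0.021, 0.099, 0.993, 0.055]
contact_force: [0.8, 0.2, 0.6]
width: 0.0857
clk 13.37 tcp [0.5225 0.2646 0.3955] q° [  16.9   11.2   70.3    5.    93.9 -151.2] w 0.0857 F [0.8 0.2 0.6]
xang 168.6 tilt 6.78 toward 63.8
tool delta [-31.  -30.6 211. ]
tool delta [-29.2 -37.4 270.6]
```

View pics/s1.png

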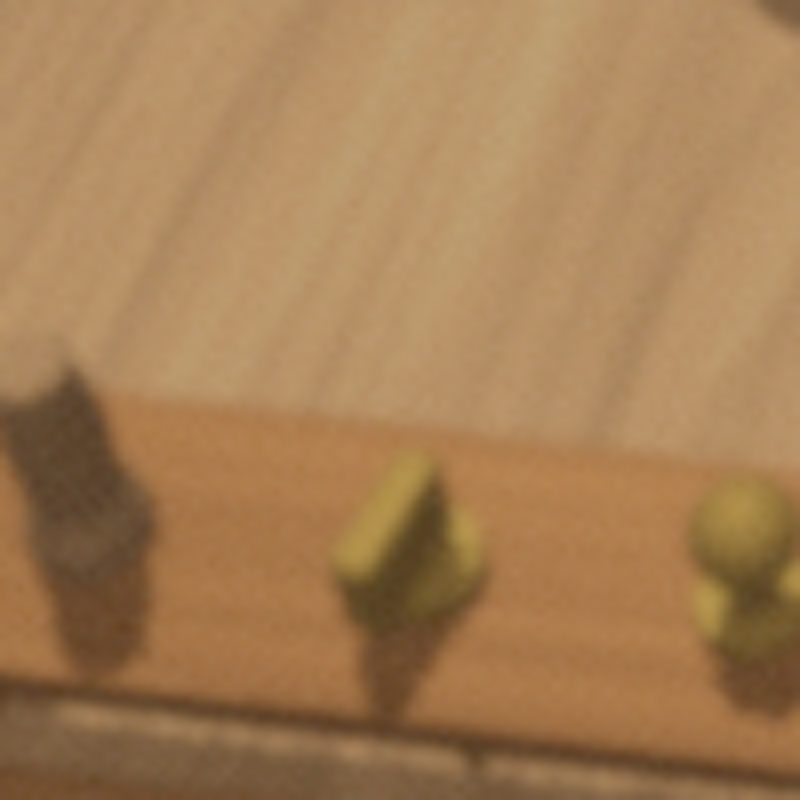

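```bash
python3 -m inch '[[1,-7,-7,38,0],[1,-7,-7,38,0],[1,-7,-7,38,0],[1,-7,-7,38,0],[1,-2,-2,38,0]]'; python3 st.py;python3 - <<'E'
from st import *
s,R,t=RT()
g=np.array([.557,.249,.142]); 
for up in (.06,0.03,0):
    d=g+[0,0,up]+.0187*R[:,2]-t; print("tool delta",np.round(R.T@d*1e3,1))
E
```

```text
clock: 13.88
position: [0.5627, 0.2551, 0.2173]
ee_rot: [0.038, 0.106, 0.992, 0.063]
contact_force: [-0.5, -0.9, 0.2]
width: 0.0856
clk 13.88 tcp [0.5627 0.2551 0.2173] q° [  14.8   16.1   88.4    5.6   68.9 -154.7] w 0.0856 F [-0.5 -0.9  0.2]
xang 167.6 tilt 8.46 toward 52.7
tool delta [ 5.2 -9.1 32.7]
tool delta [  7.1 -13.1  62.3]
tool delta [  9.  -17.1  92. ]
```

The side picture shows the pointer still upright in its hole, plate at about (277,307), untouched. Joint 6 is at its limit, so I turn back 3°, close partway to clear the neighbours, and descend slowly.

```bash
python3 -m inch '[[0,3,-4,16,3],[0,3,-4,16,0],[0,2,-4,15,0]]'; python3 st.py;python3 - <<'E'
from st import *
s,R,t=RT()
g=np.array([.557,.249,.142]); 
for up in (0.03,0):
    d=g+[0,0,up]+.0187*R[:,2]-t; print("tool delta",np.round(R.T@d*1e3,1))
T=eyes.get_image("top");S=eyes.get_image("side")
crop(T,(212,172),40,8,"pics/t2.png");crop(S,(228,290),50,8,"pics/s2.png")
E
```

```text
clock: 14.13
position: [0.5524, 0.2513, 0.1621]
ee_rot: [0.033, 0.137, 0.988, 0.063]
contact_force: [0.4, 0.3, 0.1]
width: 0.0515
clk 14.13 tcp [0.5524 0.2513 0.1621] q° [  14.8   17.6   94.4    5.9   61.7 -151.9] w 0.0515 F [0.4 0.3 0.1]
xang 164.0 tilt 8.17 toward 54.1
tool delta [-5.5  0.3  9. ]
tool delta [-4.  -3.7 38.7]
```

View pics/s2.png

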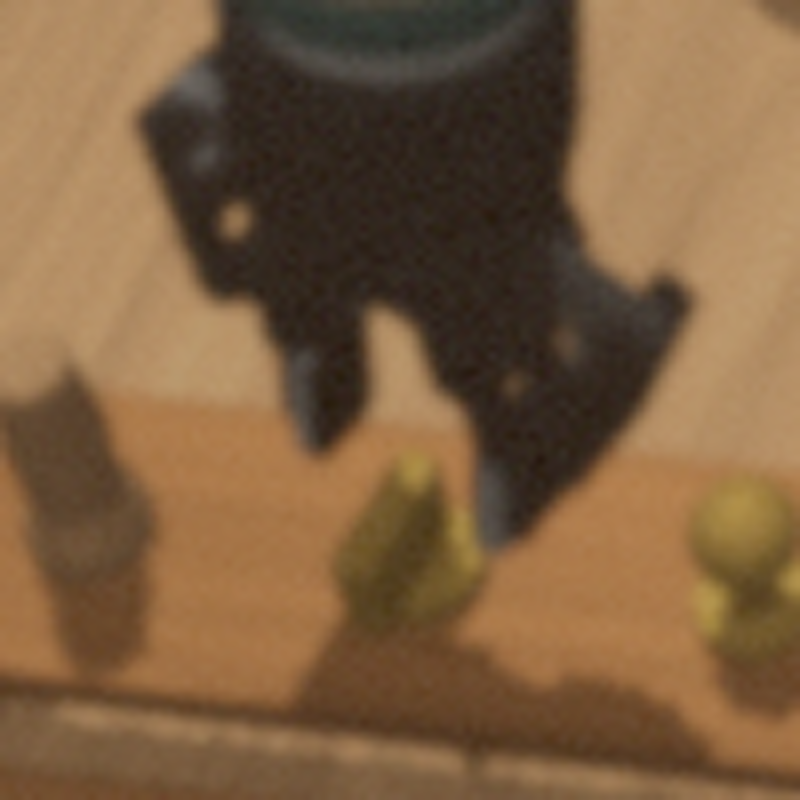

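View pics/t2.png

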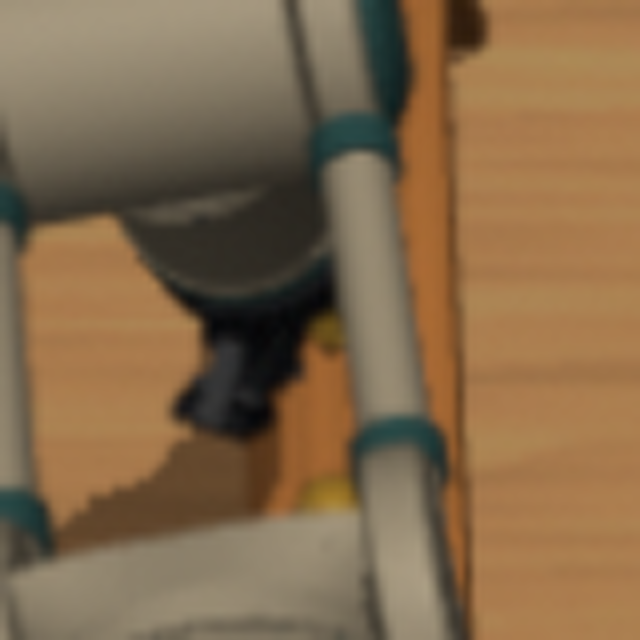

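The side view shows the open tips at (218,296) and (239,308) straddling the plate at (230,302). The top view is mostly blocked by the arm. I descend the last 38 mm.

```bash
python3 -m inch '[[0,-2,-1,13,0],[0,-2,-1,13,0],[0,0,-1,12,0],[0,0,0,0,0]]'; python3 st.py;python3 - <<'E'
from st import *
s,R,t=RT()
g=np.array([.557,.249,.142]); 
d=g+.0187*R[:,2]-t; print("tool delta",np.round(R.T@d*1e3,1))
S=eyes.get_image("side")
crop(S,(228,290),50,8,"pics/s3.png")
E
```

```text
clock: 14.57
position: [0.5603, 0.254, 0.1292]
ee_rot: [0.037, 0.14, 0.987, 0.065]
contact_force: [0.1, -0.6, -0.0]
width: 0.0428
clk 14.57 tcp [0.5603 0.254  0.1292] q° [  14.8   19.7   96.5    6.2   57.2 -152.1] w 0.0428 F [ 0.1 -0.6 -0. ]
xang 163.7 tilt 8.54 toward 52.3
tool delta [ 1.1 -3.9  5.2]
```

View pics/s3.png

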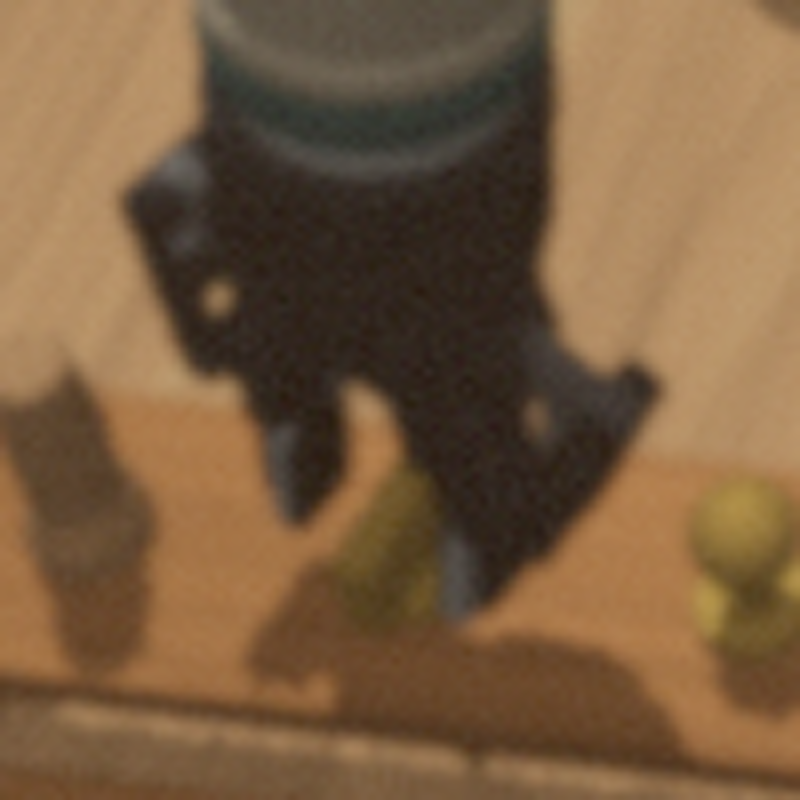

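```bash
python3 - <<'E'
from st import *
s,R,t=RT()
S=eyes.get_image("side")
o=np.array([178,240])
f=lambda X:((proj(S,X)[0]-o+.5)*8).round()
for dz in (0,-.006): print("tips",[f(t+R@[sx*.0214,0,dz]) for sx in(-1,1)])
a=np.radians(78);px=np.array([np.cos(a),np.sin(a),0]);py=np.array([-np.sin(a),np.cos(a),0]);c=np.array([.5565,.245,.11])
for X in [(.025,-.006,.04),(.025,.006,.04),(-.011,-.006,.04),(-.011,.006,.04),(.025,-.006,.01),(.025,.006,.01)]:
    print(X,f(c+px*X[0]+py*X[1]+[0,0,X[2]]))
print("grasp pt in ptr",(t-.0187*R[:,2]-c)@np.c_[px,py,[0,0,1]])
print("tool z in ptr",R[:,2]@np.c_[px,py,[0,0,1]], "x",R[:,0]@np.c_[px,py,[0,0,1]])
E
```

```text
tips [array([319., 513.]), array([462., 594.])]
tips [array([319., 498.]), array([462., 579.])]
(0.025, -0.006, 0.04) [332. 558.]
(0.025, 0.006, 0.04) [375. 576.]
(-0.011, -0.006, 0.04) [415. 437.]
(-0.011, 0.006, 0.04) [457. 455.]
(0.025, -0.006, 0.01) [352. 621.]
(0.025, 0.006, 0.01) [394. 640.]
grasp pt in ptr [ 0.0077 -0.0015  0.0393]
tool z in ptr [ 0.1352 -0.0669 -0.9886] x [ 0.0749  0.9955 -0.0572]
```

```bash
python3 -m inch '[[0,1,-3,6,0],[-1,0,0,0,0],[-1,0,0,0,0],[-1,0,0,0,0],[-1,0,0,0,0],[-1,0,0,0,0],[-1,0,0,0,0]]' 60; python3 st.py
```

```text
clock: 15.25
position: [0.5621, 0.2535, 0.1303]
ee_rot: [0.042, 0.14, 0.987, 0.067]
contact_force: [0.1, -0.5, -1.6]
width: 0.0109
clk 15.25 tcp [0.5621 0.2535 0.1303] q° [  14.7   19.5   96.8    6.3   56.5 -152.3] w 0.0109 F [ 0.1 -0.5 -1.6]
xang 163.6 tilt 9.11 toward 49.9
```

Closed on the plate, but the grasp is about 7 mm high and the width reads 10.9 mm. I reopen a little, go lower and close again.

```bash
python3 -m inch '[[-0.4,0,0,0,0],[-0.4,0,0,0,0],[-0.4,0,-3,7,0],[-0.4,0,-1,4,0]]'; python3 st.py; python3 - <<'E'
from st import *
S=eyes.get_image("side")
crop(S,(228,290),50,8,"pics/s4.png")
E
```

```text
clock: 15.58
position: [0.5634, 0.2512, 0.1194]
ee_rot: [0.044, 0.139, 0.987, 0.068]
contact_force: [-4.6, 0.3, 10.8]
width: 0.0255
clk 15.58 tcp [0.5634 0.2512 0.1194] q° [  14.4   20.    97.7    6.4   54.8 -152.9] w 0.0255 F [-4.6  0.3 10.8]
xang 163.6 tilt 9.27 toward 49.2
```

View pics/s4.png

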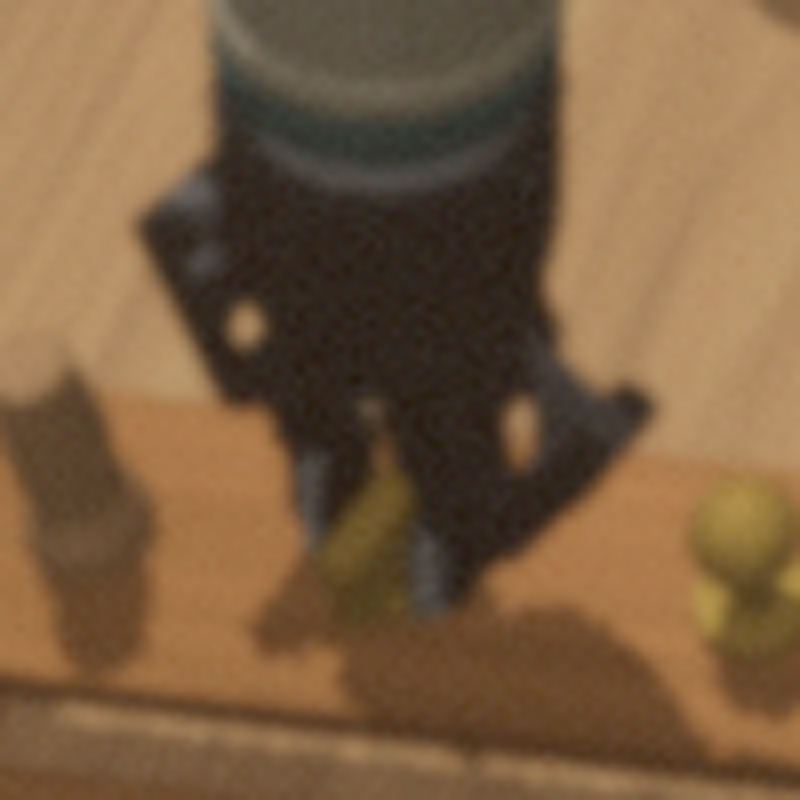

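The plate at (223,308) is between the fingers. The 10.8 N reading means a tip is on the collar, so I lift 3 mm and close.

```bash
python3 -m inch '[[-0.4,0,0,-3,0],[-1,0,0,0,0],[-1,0,0,0,0],[-1,0,0,0,0],[-1,0,0,0,0],[-1,0,0,0,0]]' 80; python3 st.py
```

```text
clock: 16.13
position: [0.5618, 0.2508, 0.1226]
ee_rot: [0.042, 0.14, 0.987, 0.068]
contact_force: [0.2, -0.2, 1.0]
width: 0.0106
clk 16.13 tcp [0.5618 0.2508 0.1226] q° [  14.4   19.8   97.6    6.5   55.4 -152.8] w 0.0106 F [ 0.2 -0.2  1. ]
xang 163.6 tilt 9.20 toward 50.2
```

```bash
python3 -c "
from st import *
s,R,t=RT()
print(R.T@[0,0,30])"; python3 -m inch '[[-1,-2,-4,-28,0],[-1,-2,-4,-28,0],[-1,-2,-4,-28,0],[-1,-2,-4,-28,0],[-1,-2,-4,-28,0],[-1,-2,-4,-28,0],[-1,-2,-4,-28,0],[-1,0,0,0,0]]'; python3 st.py; python3 - <<'E'
from st import *
S=eyes.get_image("side");T=eyes.get_image("top")
crop(S,(228,270),50,8,"pics/s5.png");crop(T,(212,172),40,8,"pics/t5.png")
E
```

```text
[ -1.9246   4.391  -29.6144]
clock: 16.8
position: [0.5462, 0.2038, 0.3121]
ee_rot: [0.036, 0.144, 0.986, 0.074]
contact_force: [0.4, 1.2, -0.7]
width: 0.0105
clk 16.80 tcp [0.5462 0.2038 0.3121] q° [   9.3   10.4   82.9    7.    80.3 -154.9] w 0.0105 F [ 0.4  1.2 -0.7]
xang 163.2 tilt 9.48 toward 56.1
```

View pics/s5.png

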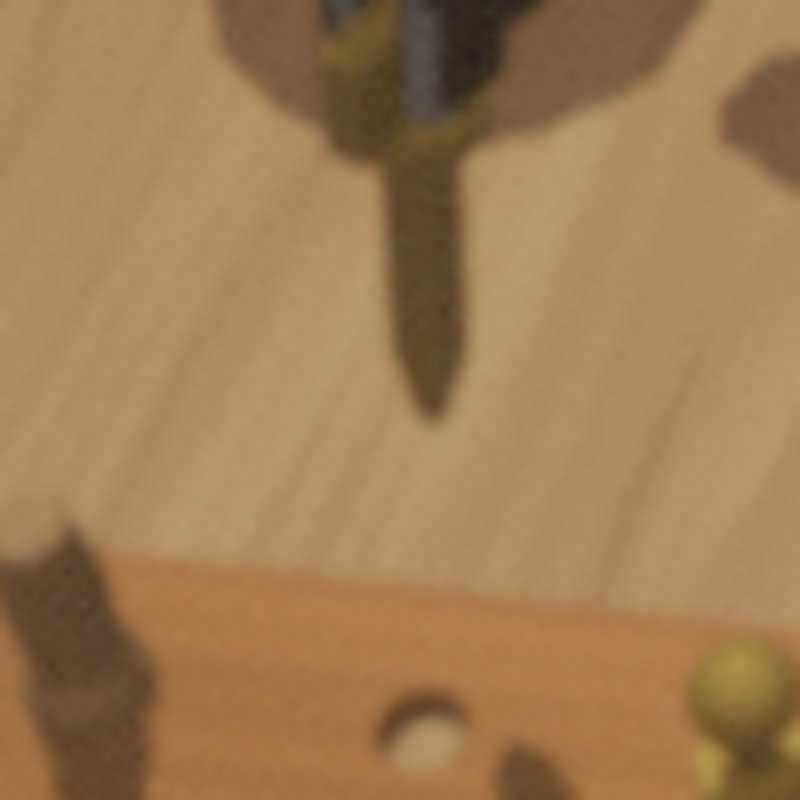

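I took the wrong y sign, so it slid sideways as it rose, but the pointer came out freely: the nose is at about (232,272) and the middle hole at (231,311) is empty. The neighbours stand as before. Now I estimate the pointer's pose in the hand.

```bash
python3 - <<'E'
from st import *
S=eyes.get_image("side");T=eyes.get_image("top")
for nm,p in(("S",S),("T",T)):
    for n in("pointer","pointer_grip","pointer_nose"):
        print(nm,n,[(np.round(m["point"][::-1],1).tolist(),round(m["confidence"],2)) for m in mark_of(p,n)[:3]])
crop(S,(228,245),40,10,"pics/s6.png");cv2.imwrite("pics/t6.png",T["frame"][:,:,::-1])
s,R,t=RT(); print(proj(S,t),proj(T,t))
np.savez("pose6.npz",R=R,t=t)
E
```

```text
S pointer [([231.2, 232.8], 0.72)]
S pointer_grip [([229.9, 228.7], 0.77)]
S pointer_nose [([236.6, 276.9], 0.59)]
T pointer [([222.8, 178.7], 0.57), ([213.6, 155.7], 0.5), ([217.9, 159.3], 0.17)]
T pointer_grip [([220.3, 167.5], 0.59), ([215.2, 157.9], 0.44)]
T pointer_nose [([221.1, 166.1], 0.54)]
[[231.1258 233.4912]] [[215.287  157.4302]]
```

View pics/s6.png

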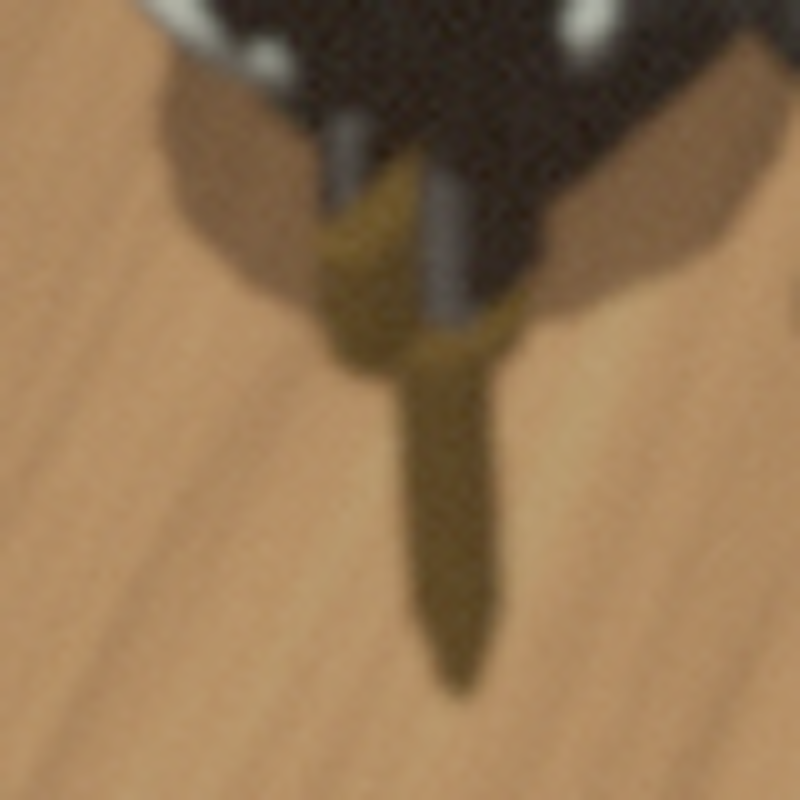

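View pics/t6.png

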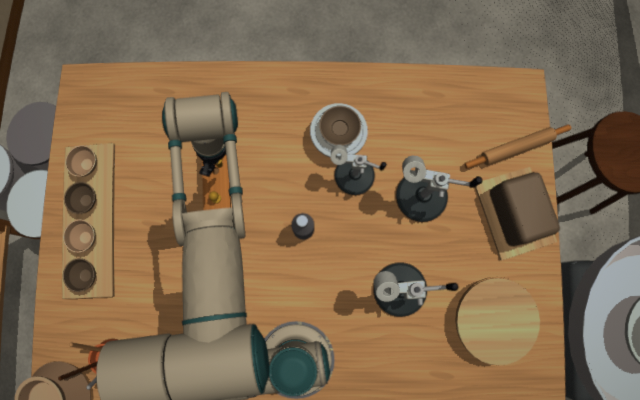

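```bash
python3 plan.py .70 -.13 .52 20 7; python3 -c "
from h import *
for n in('side','top'):
    p=eyes.get_image(n);print(n,ray(p,(320,200)))"
```

```text
[-13, -12, -12] [-14, -10, -12] [-15, -9, -12] [-16, -7, -12] [-17, -5, -12] [-17, -3, -12] [-17, 0, -12] [-17, 2, -12] [-17, 4, -12] [-16, 6, -12] [-16, 8, -12] [-15, 10, -12] [-13, 11, -12] [-12, 13, -12] [-10, 14, -12] [-8, 15, -12] [-6, 16, -12] [-4, 17, -12] [-2, 17, -12] [0, 18, -12] 
side (array([0.2976773 , 0.62882647, 0.86687234]), array([ 0.14315777, -0.68363538, -0.71564553]))
top (array([ 0.21545241, -0.05304176,  1.45255925]), array([ 0.18822448, -0.01030312, -0.98207199]))
```

```bash
python3 -m inch '[[-1,-13,-12,-12,7],[-1,-14,-10,-12,7],[-1,-15,-9,-12,7],[-1,-16,-7,-12,7],[-1,-17,-5,-12,7],[-1,-17,-3,-12,7],[-1,-17,0,-12,7],[-1,-17,2,-12,7],[-1,-17,4,-12,7],[-1,-16,6,-12,7],[-1,-16,8,-12,7],[-1,-15,10,-12,7],[-1,-13,11,-12,7],[-1,-12,13,-12,7],[-1,-10,14,-12,7],[-1,-8,15,-12,7],[-1,-6,16,-12,7],[-1,-4,17,-12,7],[-1,-2,17,-12,7],[-1,0,18,-12,7]]'; python3 st.py
```

```text
clock: 19.07
position: [0.6964, -0.1432, 0.5181]
ee_rot: [-0.061, 0.981, 0.175, 0.048]
contact_force: [0.6, 0.5, -0.7]
width: 0.0103
clk 19.07 tcp [ 0.6964 -0.1432  0.5181] q° [-21.8  30.2  24.   10.8 124.3 -35.8] w 0.0103 F [ 0.6  0.5 -0.7]
xang 19.9 tilt 8.95 toward 62.0
```

```bash
cat > tgt.py <<'E'
from st import *
from ov import bframe
G=[.5735,-.1775,-.113]
PHI=np.radians(8.4); Y0=-.004; Z0=-.0125  # pointer origin in tool frame set later
def M(phi=None):
    p=PHI if phi is None else phi
    return np.c_[[0,1,0],[np.cos(p),0,np.sin(p)],[np.sin(p),0,-np.cos(p)]]
def Rt(): 
    Rb,tb=bframe(G,-1); return Rb@M(),Rb,tb
if __name__=="__main__":
    s,R,t=show(); Rg,Rb,tb=Rt()
    print("target tilt %.1f toward %.1f xang %.1f"%(np.degrees(np.arccos(-Rg[2,2])),np.degrees(np.arctan2(Rg[1,2],Rg[0,2])),np.degrees(np.arctan2(Rg[1,0],Rg[0,0]))))
    def tv(R): 
        h=R[:2,2];m=np.hypot(*h);return h/m*np.degrees(np.arccos(-R[2,2]))
    print("tilt vec cur",tv(R),"tgt",tv(Rg),"need dir %.1f"%np.degrees(np.arctan2(*(tv(Rg)-tv(R))[::-1])))
    print("rotvec tool frame deg",np.degrees(Ro.from_matrix(R.T@Rg).as_rotvec()))
    a=np.radians(-31 if len(sys.argv)<2 else float(sys.argv[1]));w=np.array([np.cos(a)*34,np.sin(a)*34,20])
    print("push",np.round(R.T@w,1))
E
python3 tgt.py; python3 plan.py .70 -.34 .5 8 1
```

```text
clk 19.07 tcp [ 0.6964 -0.1432  0.5181] q° [-21.8  30.2  24.   10.8 124.3 -35.8] w 0.0103 F [ 0.6  0.5 -0.7]
xang 19.9 tilt 8.95 toward 62.0
target tilt 35.9 toward -20.9 xang -6.5
tilt vec cur [4.1989 7.9037] tgt [ 33.5059 -12.8025] need dir -35.2
rotvec tool frame deg [-23.3411  27.4707  25.6133]
push [ 23.6  24.4 -20. ]
[-8, 23, -1] [-8, 23, -1] [-7, 24, -1] [-7, 24, -1] [-7, 24, -1] [-6, 24, -1] [-6, 24, -1] [-5, 24, -1]
```

```bash
python3 -m inch '[[-1,-8,23,-1,2],[-1,-8,23,-1,2],[-1,-7,24,-1,2],[-1,-6,24,-1,2],[-1,-6,24,-1,2],[-1,-5,24,-1,2],[-1,-4,24,-1,2],[-1,-3,24,-1,2]]'; python3 tgt.py -38
```

```text
clock: 19.73
position: [0.6882, -0.3414, 0.4833]
ee_rot: [-0.067, 0.996, 0.03, 0.045]
contact_force: [0.4, 0.0, -0.8]
width: 0.0109
clk 19.73 tcp [ 0.6882 -0.3414  0.4833] q° [-36.   38.8  12.7  11.8 128.5 -32. ] w 0.0109 F [ 0.4  0.  -0.8]
xang 3.1 tilt 9.25 toward 57.6
target tilt 35.9 toward -20.9 xang -6.5
tilt vec cur [4.9547 7.8067] tgt [ 33.5059 -12.8025] need dir -35.8
rotvec tool frame deg [-18.8596  29.5984   9.3169]
push [ 27.4  19.9 -20.3]
```

Joint 3 is at its limit and the arm plane is at -36°, so I push along it.

```bash
python3 -m inch '[[-1,27,20,-20,0],[-1,27,20,-20,0],[-1,27,20,-20,0],[-1,27,20,-20,0],[-1,27,20,-20,0],[-1,27,20,-20,0],[-1,27,20,-20,0],[-1,27,20,-20,0]]'; python3 tgt.py -36
```

```text
clock: 20.4
position: [0.7328, -0.4184, 0.4853]
ee_rot: [-0.022, 0.99, 0.018, 0.135]
contact_force: [0.2, 0.1, -0.8]
width: 0.0106
clk 20.40 tcp [ 0.7328 -0.4184  0.4853] q° [-39.6  39.3  12.7  13.5 117.1 -34.3] w 0.0106 F [ 0.2  0.1 -0.8]
xang 1.7 tilt 15.77 toward 10.4
target tilt 35.9 toward -20.9 xang -6.5
tilt vec cur [15.51    2.8327] tgt [ 33.5059 -12.8025] need dir -41.0
rotvec tool frame deg [-14.1356  18.9962   8.4682]
push [ 31.3  20.3 -12.9]
```

```bash
python3 -m inch '[[-1,25,28,-15,1],[-1,25,28,-15,1],[-1,25,28,-15,1],[-1,25,28,-15,1],[-1,25,28,-15,1],[-1,25,28,-15,1],[-1,25,28,-15,1],[-1,25,28,-15,1]]'; python3 tgt.py -40
```

```text
clock: 21.07
position: [0.7364, -0.5417, 0.5137]
ee_rot: [0.021, 0.97, -0.061, 0.236]
contact_force: [0.3, 0.3, -1.8]
width: 0.0106
clk 21.07 tcp [ 0.7364 -0.5417  0.5137] q° [-47.3  39.2  12.7  17.4 105.4 -32.1] w 0.0106 F [ 0.3  0.3 -1.8]
xang -7.0 tilt 27.42 toward -8.6
target tilt 35.9 toward -20.9 xang -6.5
tilt vec cur [27.1158 -4.0903] tgt [ 33.5059 -12.8025] need dir -53.7
rotvec tool frame deg [-7.3902  7.6026  0.1662]
push [34.5 18.6 -4.4]
```

```bash
python3 -m inch '[[-1,20,34,-8,0],[-1,20,34,-8,0],[-1,20,34,-8,0]]'; python3 tgt.py -40; python3 - <<'E'
from tgt import *
Rg,Rb,tb=Rt()
s,R,t=RT()
# pointer origin in tool frame ~ (0,Y0,Z0): z: collar underside below tcp
for back in (.13,.115):
    p=tb+Rb[:,2]*back; tt=p-R@np.array([0,Y0,Z0+.0]); print(back,p,tt)
E
```

```text
clock: 21.32
position: [0.7216, -0.6079, 0.5187]
ee_rot: [0.043, 0.96, -0.064, 0.271]
contact_force: [0.4, -0.7, -2.3]
width: 0.0104
clk 21.32 tcp [ 0.7216 -0.6079  0.5187] q° [-51.7  39.9  12.7  19.7 101.  -35.7] w 0.0104 F [ 0.4 -0.7 -2.3]
xang -6.8 tilt 31.83 toward -12.8
target tilt 35.9 toward -20.9 xang -6.5
tilt vec cur [31.0427 -7.0544] tgt [ 33.5059 -12.8025] need dir -66.8
rotvec tool frame deg [-5.0581  3.3174  0.087 ]
push [34.7 18.7 -1. ]
0.13 [ 0.5062 -0.1095  0.3065] [ 0.512  -0.1149  0.2961]
0.115 [ 0.5147 -0.1104  0.2942] [ 0.5206 -0.1159  0.2838]
```

```bash
python3 - <<'E'
from st import *
R=Ro.from_quat([.14,.987,.068,.042]).as_matrix(); t=np.array([.5618,.2508,.1226])
for o in ([.5565,.245,.110],[.5577,.2441,.11],[.557,.2415,.11]): print(R.T@(np.array(o)-t)*1e3)
print(np.degrees(np.arctan2(R[1,0],R[0,0])), "up in tool",R.T@[0,0,1.], "phi",np.degrees(np.arctan2((R.T@[0,0,1.])[1],-(R.T@[0,0,1.])[2])))
E
```

```text
[ 4.2424 -8.7925 11.1886]
[ 2.8399 -9.3241 11.2007]
[  2.7767 -11.9876  10.811 ]
163.5842878079833 up in tool [-0.0639  0.146  -0.9872] phi 8.410690888728203
```

```bash
python3 st.py .47 -.10 .52; python3 - <<'E'
from h import *
S=eyes.get_image("side");T=eyes.get_image("top")
for s,t in(((331.8,58.6),(478.2,180.4)),((430,79.1),(454.2,284.4))): print(tri([ray(S,s),ray(T,t)]))
E
```

```text
clk 21.32 tcp [ 0.7216 -0.6079  0.5187] q° [-51.7  39.9  12.7  19.7 101.  -35.7] w 0.0104 F [ 0.4 -0.7 -2.3]
xang -6.8 tilt 31.83 toward -12.8
tool delta mm [-262.8 -464.9 -189.9]
(array([ 0.49670067, -0.47676567,  0.29114189]), [np.float64(0.0011153863082953776), np.float64(0.0011153863082953356)])
(array([ 0.22571067, -0.39936236,  0.30310706]), [np.float64(0.001898427654614128), np.float64(0.0018984276546140312)])
```

```bash
python3 -m inch '[[-1,-15,-27,-11,0],[-1,-15,-27,-11,0],[-1,-15,-27,-11,0],[-1,-15,-27,-11,0],[-1,-15,-27,-11,0],[-1,-15,-27,-11,0],[-1,-15,-27,-11,0],[-1,-15,-27,-11,0],[-1,-15,-27,-11,0],[-1,-15,-27,-11,0],[-1,-15,-27,-11,0],[-1,-15,-27,-11,0],[-1,-15,-27,-11,0],[-1,-15,-27,-11,0],[-1,-15,-27,-11,0],[-1,-15,-27,-11,0],[-1,-15,-27,-11,0]]'; python3 tgt.py -40
```

```text
clock: 22.83
position: [0.4707, -0.0961, 0.5141]
ee_rot: [0.039, 0.958, -0.078, 0.274]
contact_force: [0.7, 0.5, -1.2]
width: 0.0102
clk 22.83 tcp [ 0.4707 -0.0961  0.5141] q° [-24.8 -12.9  85.    6.6  76.5 -15.2] w 0.0102 F [ 0.7  0.5 -1.2]
xang -8.7 tilt 32.08 toward -12.7
target tilt 35.9 toward -20.9 xang -6.5
tilt vec cur [31.2913 -7.0495] tgt [ 33.5059 -12.8025] need dir -68.9
rotvec tool frame deg [-5.0496  3.1435 -1.5343]
push [35.2 17.7 -0.9]
```

```bash
sed -i 's/Y0=-.004; Z0=-.0125/Y0=-.009; Z0=.011/' tgt.py; python3 - <<'E'
from tgt import *
Rg,Rb,tb=Rt(); s,R,t=RT()
Rp=R@M().T
print("ptr axis now: tilt %.1f az %.1f"%(np.degrees(np.arccos(Rp[2,2])),np.degrees(np.arctan2(-Rp[1,2],-Rp[0,2]))), "boss 35 az -6.5")
d=tb+Rb[:,2]*.165-R@[0,Y0,Z0]-t; print(R.T@d*1e3)
S=eyes.get_image("side");T=eyes.get_image("top")
o=t+R@[0,Y0,Z0]
L=[]
for p,n in((S,"s7"),(T,"t7")):
    c=proj(p,o)[0];print(n,c)
    crop(p,c,40,10,f"pics/{n}.png")
np.savez("pose7.npz",R=R,t=t)
E
```

```text
ptr axis now: tilt 32.6 az 3.0 boss 35 az -6.5
[-80.4015  11.5884 149.9291]
s7 [305.0842  50.1919]
t7 [332.5387 162.4663]
```

View pics/s7.png

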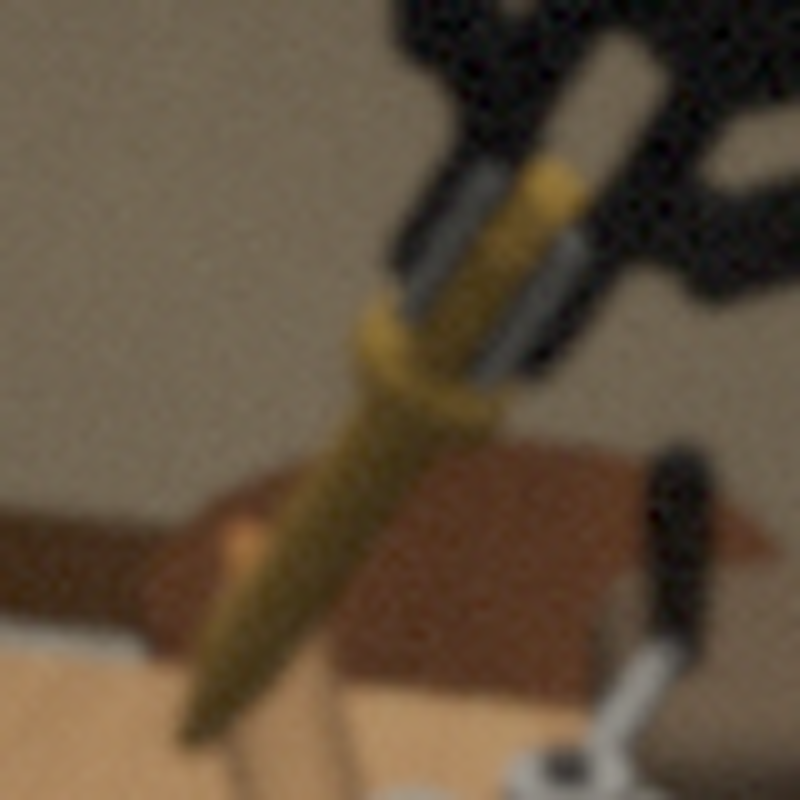

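View pics/t7.png

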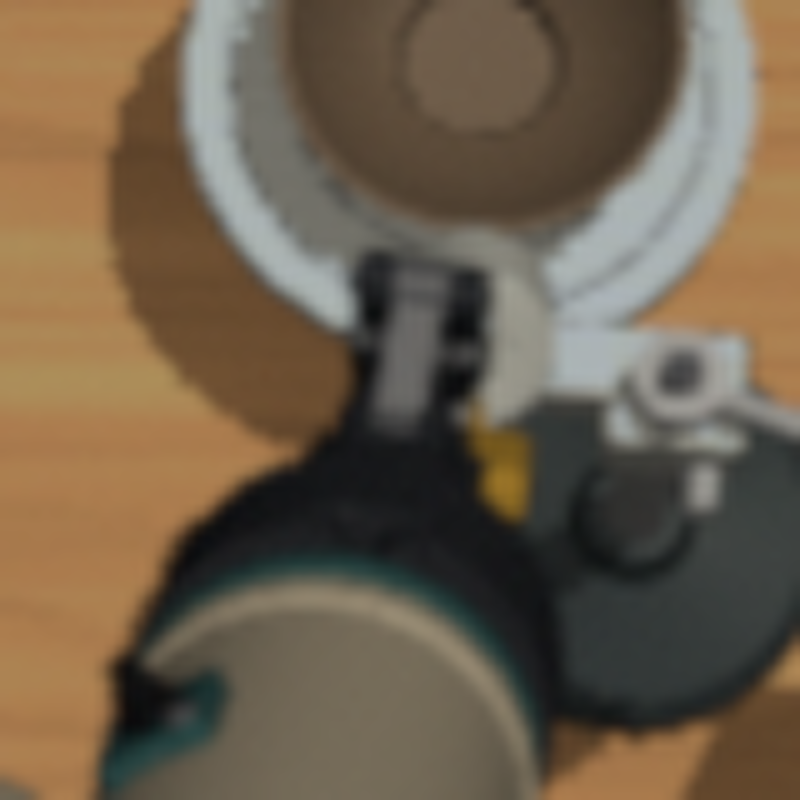

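The side view shows the pointer well: grip top at about (320,28), collar at (308,47), nose at (284,84). In the top view only the plate's end shows, at (342,170). I'll overlay the pointer model on it.

```bash
cat > pov.py <<'E'
from tgt import *
from ov import circ,draw
def Dl(k,z):
    a=np.linspace(0,2*np.pi,80);r,f=.009*k,.005*k;return np.c_[np.minimum(r*np.cos(a),f),r*np.sin(a),0*a+z]
def pcurves(Rp,o):
    C=[circ(.016,0),circ(.016,.008),Dl(1,0),Dl(1,-.075),Dl(.4,-.1)]
    b=[(-.011,-.006),(.025,-.006),(.025,.006),(-.011,.006),(-.011,-.006)]
    C+=[np.array([(x,y,.04) for x,y in b]),np.array([(x,y,.008) for x,y in b])]
    return [(c@Rp.T+o,(0,0,255) if i<5 else (255,0,0)) for i,c in enumerate(C)]
def posep(R,t,phi,y0,z0,x0=0.): return R@M(phi).T, t+R@[x0,y0,z0]
E
cat > ovp.py <<'E'
from pov import *
import sys
phi,y0,z0=[float(v) for v in sys.argv[2:5]]
s,R,t=RT();S=eyes.get_image("side");T=eyes.get_image("top")
Rp,o=posep(R,t,np.radians(phi),y0,z0)
ims=[]
for p in(S,T):
    c=np.clip(proj(p,o)[0]+[-5,10],40,None); ims.append(draw(p,pcurves(Rp,o),c,40,10,""))
cv2.imwrite(sys.argv[1],cv2.resize(np.hstack(ims),(800,400),interpolation=cv2.INTER_AREA))
cv2.imwrite(sys.argv[1].replace(".png","b.png"),ims[0])
E
python3 ovp.py pics/o7.png 8.4 -.009 .011
```

```text
(no output)
```

View pics/o7.png

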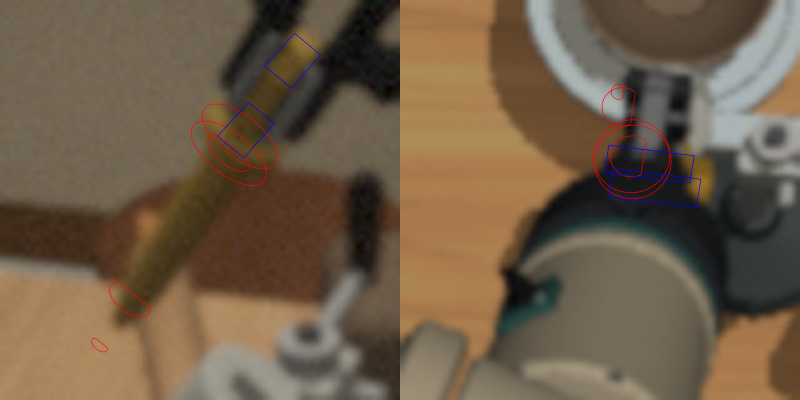

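View pics/o7b.png

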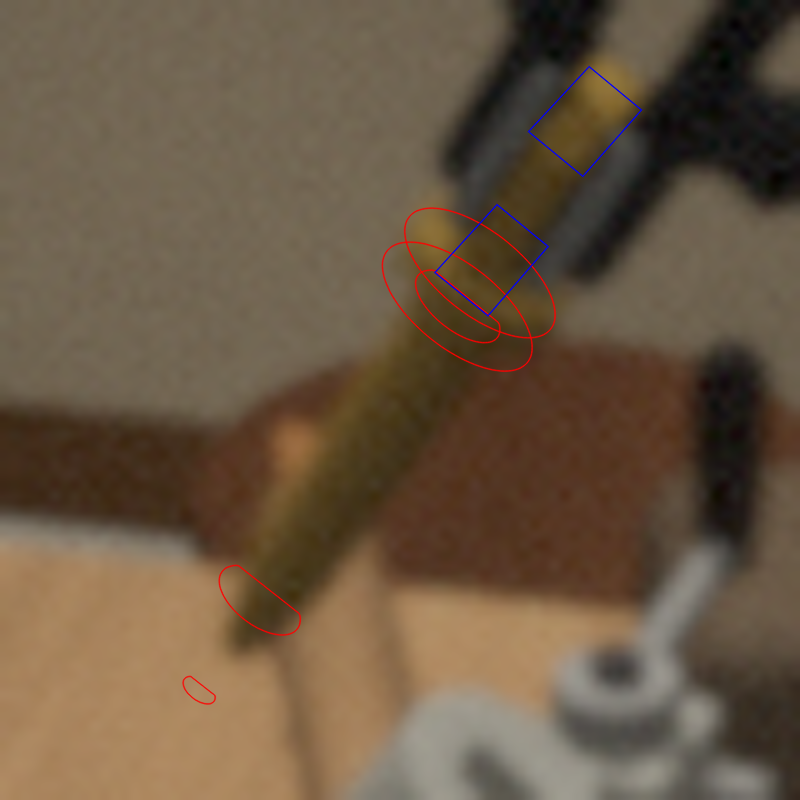

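```bash
cat > fitp.py <<'E'
from pov import *
from scipy.optimize import minimize
K=4
def hull(im,u,x0,y0):
    q=cv2.convexHull(np.round(((u-[x0,y0]+.5)*K-.5)*16).astype(np.int32)); cv2.fillConvexPoly(im,q,1,cv2.LINE_8,4)
def render(p,Rp,o,x0,y0,w,h,plate=True):
    im=np.zeros((h*K,w*K),np.uint8)
    P=lambda c:proj(p,c@Rp.T+o)
    hull(im,np.r_[P(circ(.016,0)),P(circ(.016,.008))],x0,y0)
    hull(im,np.r_[P(Dl(1,0)),P(Dl(1,-.075))],x0,y0);hull(im,np.r_[P(Dl(1,-.075)),P(Dl(.4,-.1))],x0,y0)
    if plate:
        b=np.array([(x,y,z) for x in(-.011,.025) for y in(-.006,.006) for z in(.008,.04)]);hull(im,P(b),x0,y0)
    return cv2.resize(im.astype(np.float32),(w,h),interpolation=cv2.INTER_AREA)
def yellow(p,x0,y0,w,h):
    f=cv2.cvtColor(p["frame"][y0:y0+h,x0:x0+w],cv2.COLOR_RGB2HSV).astype(int)
    return f
E
python3 - <<'E'
from fitp import *
s,R,t=RT();S=eyes.get_image("side");T=eyes.get_image("top")
for nm,p in(("S",S),("T",T)):
    r=regions_of(p,"pointer")
    print(nm,[(m["bbox"],round(m["confidence"],2),int(m["mask"].sum())) for m in r[:4]])
    best=[m for m in r][0]
    np.savez(f"m7{nm}.npz",m=best["mask"])
    im=p["frame"][:,:,::-1].copy();c=cv2.findContours(best["mask"].astype(np.uint8),0,1)[0];cv2.drawContours(im,c,-1,(0,0,255),1)
    b=best["bbox"];x,y=int(b[0]+b[2]/2),int(b[1]+b[3]/2)
    cv2.imwrite(f"pics/m7{nm}.png",cv2.resize(im[max(0,y-40):y+40,max(0,x-40):x+40],None,fx=8,fy=8,interpolation=cv2.INTER_NEAREST))
E
```

```text
S [([283.5, 23.1, 37.9, 60.4], 0.7, 594)]
T [([343.0, 159.4, 3.5, 10.3], 0.51, 45)]
```

View pics/m7S.png

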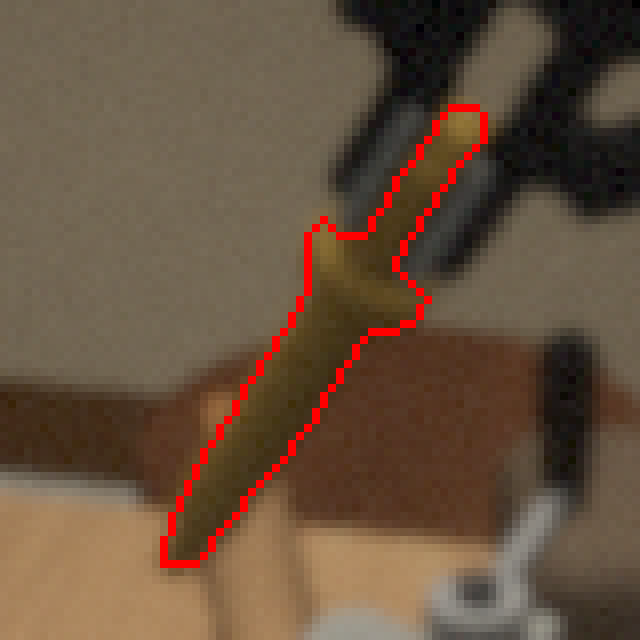

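View pics/m7T.png

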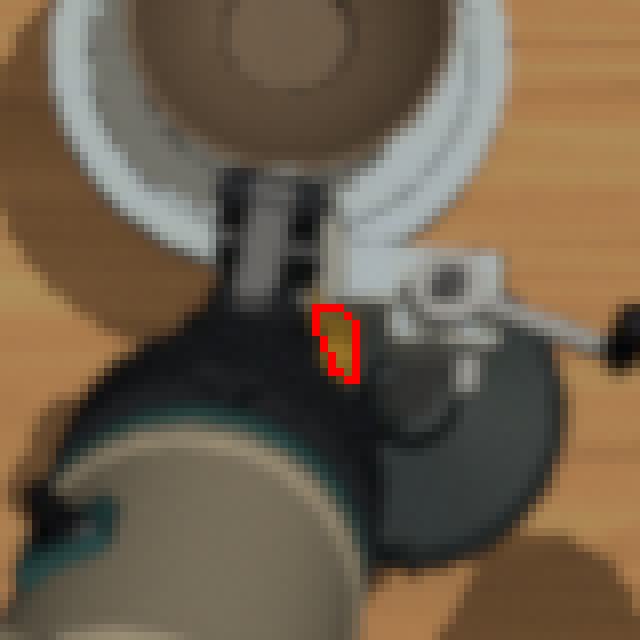

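```bash
cat > dofit.py <<'E'
from fitp import *
def fit(p,mask,T,tmask,R,t,x0=None):
    ys,xs=np.where(mask);a,b=xs.min()-12,ys.min()-12;w,h=xs.max()-a+12,ys.max()-b+12;b=max(b,0)
    m=mask[b:b+h,a:a+w].astype(float);h,w=m.shape
    def tedge(Rp,o):
        bb=np.array([(.025,y,z) for y in(-.006,.006) for z in(.008,.04)]);return proj(T,bb@Rp.T+o)
    res=[]
    def cost(v,full=False):
        Rp,o=posep(R,t,np.radians(v[0]),v[1]*1e-3,v[2]*1e-3)
        r=render(p,Rp,o,a,b,w,h); iou=np.minimum(r,m).sum()/np.maximum(r,m).sum()
        e=0
        if tmask is not None:
            te=tedge(Rp,o)[:,0].max(); e=te-(np.where(tmask)[1].max()+.5)
        if full: return iou,e
        return (1-iou)+.01*e*e
    for ph in(2,8,14):
        s=minimize(cost,[ph,-3,8],method="Nelder-Mead",options=dict(initial_simplex=[[ph,-3,8],[ph+5,-3,8],[ph,2,8],[ph,-3,14]],xatol=.05,fatol=1e-5))
        print(np.round(s.x,2),round(s.fun,4),cost(s.x,True))
        res.append((s.fun,s.x))
    return min(res,key=lambda q:q[0])[1]
E
python3 - <<'E'
from dofit import *
s,R,t=RT();S=eyes.get_image("side");T=eyes.get_image("top")
ms=np.load("m7S.npz")["m"];mt=np.load("m7T.npz")["m"]
v=fit(S,ms,T,mt,R,t); print("no top:"); fit(S,ms,T,None,R,t)
Rp,o=posep(R,t,np.radians(v[0]),v[1]*1e-3,v[2]*1e-3)
cv2.imwrite("pics/o8.png",draw(S,pcurves(Rp,o),(303,53),40,10,""))
print("axis tilt %.1f az %.1f"%(np.degrees(np.arccos(Rp[2,2])),np.degrees(np.arctan2(-Rp[1,2],-Rp[0,2]))))
E
```

```text
[ 0.32 -2.79 11.42] 0.1643 (np.float64(0.836573783711137), np.float64(0.2878825948229746))
[ 0.36 -2.72 11.49] 0.1641 (np.float64(0.8369779530381789), np.float64(0.3254005251657759))
[-0.7  -2.94 11.95] 0.1635 (np.float64(0.8367346938775511), np.float64(0.15269889710174311))
no top:
[ 1.02 -3.13 10.53] 0.1636 (np.float64(0.8364448414470745), 0)
[ 1.45  1.6  13.85] 0.1621 (np.float64(0.8379130747126436), 0)
[ 0.88 -1.15 11.79] 0.1632 (np.float64(0.8368388078403294), 0)
axis tilt 32.0 az -14.2
```

View pics/o8.png

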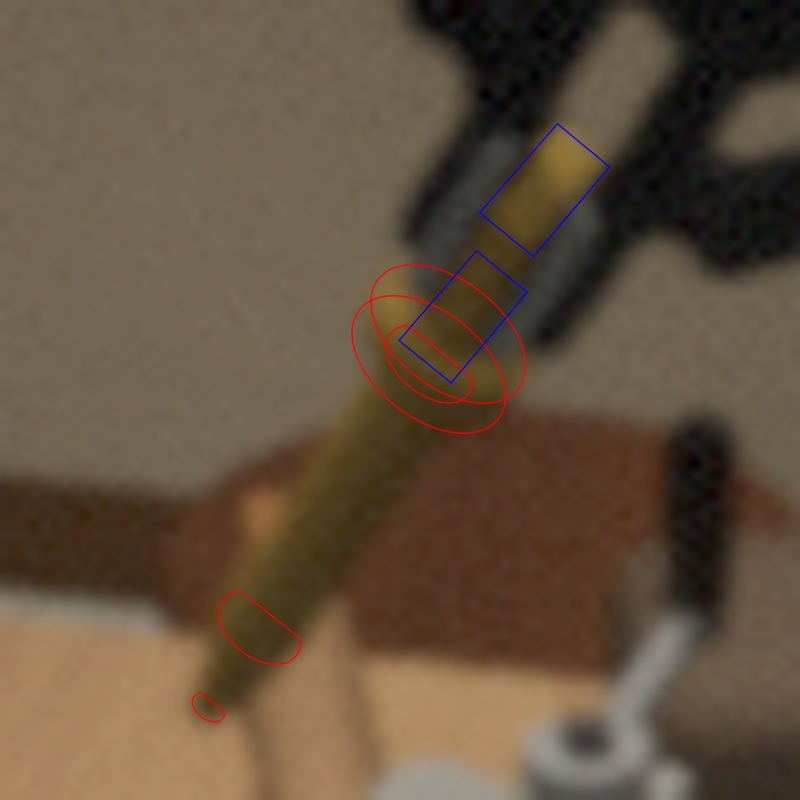

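```bash
cat > dofit2.py <<'E'
from fitp import *
# v: phi deg, y0 mm, z0 mm, dx,dy px (side), psi deg (rotation about tool y, misalignment to pads)
def pose(R,t,v):
    Rp=R@Ro.from_euler("y",v[5],degrees=True).as_matrix()@M(np.radians(v[0])).T
    return Rp,t+R@[0,v[1]*1e-3,v[2]*1e-3]
def fit2(p,mask,T,tmask,R,t,psi_free=True):
    ys,xs=np.where(mask);a,b=xs.min()-12,max(0,ys.min()-12);w,h=xs.max()-a+12,ys.max()-b+12
    m=mask[b:b+h,a:a+w].astype(float);h,w=m.shape
    def cost(v,full=False):
        Rp,o=pose(R,t,v)
        r=render(p,Rp,o,a,b,w,h); r=cv2.warpAffine(r,np.float32([[1,0,v[3]],[0,1,v[4]]]),(w,h))
        iou=np.minimum(r,m).sum()/np.maximum(r,m).sum();e=0
        if tmask is not None:
            bb=np.array([(.025,y,z) for y in(-.006,.006) for z in(.008,.04)])
            e=proj(T,bb@Rp.T+o)[:,0].max()-(np.where(tmask)[1].max()+.5)
        if full:return iou,e
        return (1-iou)+.01*e*e+.004*(v[3]**2+v[4]**2)+.004*v[5]**2*(1 if psi_free else 1e4)+.002*((v[2]-11)/1.5)**2
    best=None
    for ph in(0,6,12):
        v0=np.array([ph,-3,10,0,0,0.]);sx=[v0]+[v0+d for d in np.diag([5,4,3,1,1,1.5])]
        s=minimize(cost,v0,method="Nelder-Mead",options=dict(initial_simplex=sx,maxiter=1500,xatol=.02,fatol=1e-6))
        print(np.round(s.x,2),round(s.fun,4),np.round(cost(s.x,True),3))
        if best is None or s.fun<best[0]:best=(s.fun,s.x)
    # profile over phi
    return best[1],cost
E
python3 - <<'E'
from dofit2 import *
s,R,t=RT();S=eyes.get_image("side");T=eyes.get_image("top")
ms=np.load("m7S.npz")["m"];mt=np.load("m7T.npz")["m"]
v,c=fit2(S,ms,T,mt,R,t)
for ph in(-6,-3,0,3,6,9,12):
    s=minimize(lambda u:c(np.r_[ph,u]),v[1:],method="Nelder-Mead",options=dict(initial_simplex=[v[1:]]+[v[1:]+d for d in np.diag([4,3,1,1,1.5])]));print(ph,np.round(s.x,2),round(s.fun,4))
E
```

```text
[-0.18 -2.89 10.85 -0.    0.01  0.5 ] 0.1608 [0.841 0.208]
[-0.31 -2.39 11.58  0.    0.05  0.66] 0.1638 [0.84 0.45]
[-1.36 -2.78 11.99 -0.01  0.    0.51] 0.1609 [0.841 0.195]
-6 [-2.8  12.26 -0.   -0.    0.72] 0.1838
-3 [-2.94 11.47 -0.   -0.    0.54] 0.1657
0 [-2.87 10.76  0.    0.    0.42] 0.161
3 [-2.77 10.96 -0.01  0.    0.22] 0.1716
6 [-3.98  9.69  0.07  0.02  0.27] 0.1968
9 [-6.82 11.43  0.99 -1.01  0.18] 0.2077
12 [-8.4  10.06  1.01 -0.99  0.02] 0.224
```

The fit gives the pointer nearly aligned with the tool: φ about -0.5°, origin at y = -2.9 mm and z = +11 mm in the tool frame. The tool therefore needs a 35° tilt toward -6.5° and is about 4.6° off, with the missing tilt toward +41° azimuth. I fix that with a short push at that azimuth.

```bash
sed -i 's/^PHI=.*/PHI=np.radians(-0.5); Y0=-.0029; Z0=.011/' tgt.py; python3 tgt.py 41; python3 st.py .60 .56 .53
```

```text
clk 23.43 tcp [ 0.4727 -0.0989  0.5127] q° [-25.  -12.6  84.9   6.6  76.5 -15.4] w 0.0108 F [ 0.4  0.  -1.2]
xang -8.7 tilt 31.89 toward -12.8
target tilt 35.0 toward -5.6 xang -6.5
tilt vec cur [31.0961 -7.0729] tgt [34.8359 -3.4174] need dir 44.3
rotvec tool frame deg [ 3.8958  3.2042 -1.7735]
push [ 29.2 -25.7  -6.4]
clk 23.43 tcp [ 0.4727 -0.0989  0.5127] q° [-25.  -12.6  84.9   6.6  76.5 -15.4] w 0.0108 F [ 0.4  0.  -1.2]
xang -8.7 tilt 31.89 toward -12.8
tool delta mm [  31.8 -670.   -26.4]
```

```bash
python3 -m inch '[[-1,2,-39,-2,0],[-1,2,-39,-2,0],[-1,2,-39,-2,0],[-1,2,-39,-2,0],[-1,2,-39,-2,0],[-1,2,-39,-2,0],[-1,2,-39,-2,0],[-1,2,-39,-2,0],[-1,2,-39,-2,0],[-1,2,-39,-2,0],[-1,2,-39,-2,0],[-1,2,-39,-2,0],[-1,2,-39,-2,0],[-1,2,-39,-2,0]]'; python3 tgt.py 41
```

```text
clock: 24.6
position: [0.5979, 0.4443, 0.5271]
ee_rot: [0.044, 0.957, -0.096, 0.27]
contact_force: [1.0, -0.4, -1.0]
width: 0.0107
clk 24.60 tcp [0.5979 0.4443 0.5271] q° [ 43.9  21.4  44.8 -26.9  95.4  48.4] w 0.0107 F [ 1.  -0.4 -1. ]
xang -10.8 tilt 31.71 toward -15.0
target tilt 35.0 toward -5.6 xang -6.5
tilt vec cur [30.6359 -8.1857] tgt [34.8359 -3.4174] need dir 48.6
rotvec tool frame deg [ 5.0598  3.4091 -3.5635]
push [ 28.4 -26.5  -7. ]
```

```bash
python3 -m inch '[[-1,28,-26,-7,0],[-1,28,-26,-7,0],[-1,28,-26,-7,0],[-1,28,-26,-7,0],[-1,28,-26,-7,0]]'; python3 tgt.py 44
```

```text
clock: 25.02
position: [0.6905, 0.5281, 0.5475]
ee_rot: [0.035, 0.956, -0.08, 0.282]
contact_force: [-0.6, -1.2, -0.4]
width: 0.0104
clk 25.02 tcp [0.6905 0.5281 0.5475] q° [ 43.6  38.   12.6 -27.9 107.1  39.5] w 0.0104 F [-0.6 -1.2 -0.4]
xang -9.1 tilt 32.95 toward -11.8
target tilt 35.0 toward -5.6 xang -6.5
tilt vec cur [32.2602 -6.7245] tgt [34.8359 -3.4174] need dir 52.1
rotvec tool frame deg [ 3.4211  2.0923 -2.178 ]
push [ 28.  -27.   -6.4]
```

```bash
python3 -m inch '[[-1,24,-31,-6,-1],[-1,24,-31,-6,-1],[-1,24,-31,-6,0]]'; python3 tgt.py 44
```

```text
clock: 25.27
position: [0.7192, 0.568, 0.5309]
ee_rot: [0.02, 0.949, -0.053, 0.309]
contact_force: [-1.3, 0.1, -1.0]
width: 0.0109
clk 25.27 tcp [0.7192 0.568  0.5309] q° [ 44.4  40.1  12.7 -27.9 101.3  38.9] w 0.0109 F [-1.3  0.1 -1. ]
xang -6.3 tilt 36.05 toward -6.8
target tilt 35.0 toward -5.6 xang -6.5
tilt vec cur [35.7933 -4.2911] tgt [34.8359 -3.4174] need dir 137.6
rotvec tool frame deg [ 0.714  -1.0484  0.1137]
push [ 29.3 -26.2  -3.5]
```

```bash
cat > ins.py <<'E'
from tgt import *
s,R,t=show(); Rg,Rb,tb=Rt(); o=t+R@[0,Y0,Z0]
tb=tb+np.array(OFF if (OFF:=eval(sys.argv[2]) if len(sys.argv)>2 else [0,0,0]) else 0)
print("ptr origin in boss mm",(Rb.T@(o-tb)*1e3).round(1),"nose",(Rb.T@(o-tb+(R@M().T)@[0,0,-.1])*1e3).round(1),"rot err deg(tool)",np.degrees(Ro.from_matrix(R.T@Rg).as_rotvec()).round(1))
b=float(sys.argv[1])
d=tb+Rb[:,2]*b-o; print("to back",b,"tool delta",(R.T@d*1e3).round(1))
print("boss axes in tool: x",(R.T@Rb[:,0]).round(2),"y",(R.T@Rb[:,1]).round(2),"z",(R.T@Rb[:,2]).round(2))
E
python3 ins.py .18
```

```text
clk 25.27 tcp [0.7192 0.568  0.5309] q° [ 44.4  40.1  12.7 -27.9 101.3  38.9] w 0.0109 F [-1.3  0.1 -1. ]
xang -6.3 tilt 36.05 toward -6.8
ptr origin in boss mm [-700.1  239.7  225.2] nose [-698.8  241.6  125.2] rot err deg(tool) [ 0.7 -1.   0.1]
to back 0.18 tool delta [-241.9  699.4   43.4]
boss axes in tool: x [-0.  1.  0.] y [1.   0.   0.02] z [ 0.02  0.   -1.  ]
```

```bash
python3 -m inch '[[-1,-11.5,33.3,2,0],[-1,-11.5,33.3,2,0],[-1,-11.5,33.3,2,0],[-1,-11.5,33.3,2,0],[-1,-11.5,33.3,2,0],[-1,-11.5,33.3,2,0],[-1,-11.5,33.3,2,0],[-1,-11.5,33.3,2,0],[-1,-11.5,33.3,2,0],[-1,-11.5,33.3,2,0],[-1,-11.5,33.3,2,0],[-1,-11.5,33.3,2,0],[-1,-11.5,33.3,2,0],[-1,-11.5,33.3,2,0],[-1,-11.5,33.3,2,0],[-1,-11.5,33.3,2,0],[-1,-11.5,33.3,2,0],[-1,-11.5,33.3,2,0],[-1,-11.5,33.3,2,0]]'; python3 ins.py .15
```

```text
clock: 26.85
position: [0.5028, -0.0432, 0.3342]
ee_rot: [0.02, 0.954, -0.047, 0.294]
contact_force: [0.4, -0.7, -2.3]
width: 0.0106
clk 26.85 tcp [ 0.5028 -0.0432  0.3342] q° [-17.1 -10.7 108.9   7.8  48.2 -14.8] w 0.0106 F [ 0.4 -0.7 -2.3]
xang -5.4 tilt 34.27 toward -6.7
ptr origin in boss mm [-68.3   6.8 147.9] nose [-67.2   5.6  48. ] rot err deg(tool) [0.6 0.7 0.8]
to back 0.15 tool delta [-7.9 68.2 -1.8]
boss axes in tool: x [-0.01  1.    0.  ] y [ 1.    0.01 -0.01] z [-0.01  0.   -1.  ]
```

Errors are under 1°. I move over the boss, with the nose 30 mm from its face, and look.

```bash
python3 -m inch '[[-1,-3,18,0,0.4],[-1,-2,17,0,0.4],[-1,-2,17,0,0],[-1,-1,16,0,0],[-1,0,0,10,0],[-1,0,0,8,0],[-1,0,0,0,0]]'; python3 ins.py .11;  python3 - <<'E'
from pov import *
s,R,t=RT();S=eyes.get_image("side");T=eyes.get_image("top")
crop(S,(280,135),40,10,"pics/s9.png");crop(T,(340,158),30,12,"pics/t9.png")
np.savez("p9.npz",R=R,t=t)
for nm,p in(("S",S),("T",T)):
    r=regions_of(p,"pointer"); print(nm,[(np.round(m["bbox"]),round(m["confidence"],2)) for m in r[:3]])
    if r: np.savez(f"m9{nm}.npz",m=r[0]["mask"])
E
```

```text
clock: 27.43
position: [0.494, -0.1268, 0.311]
ee_rot: [0.022, 0.954, -0.064, 0.292]
contact_force: [1.2, -0.0, -1.4]
width: 0.0105
clk 27.43 tcp [ 0.494  -0.1268  0.311 ] q° [-31.6  -9.1 110.9  17.5  47.8 -32.3] w 0.0105 F [ 1.2 -0.  -1.4]
xang -7.5 tilt 34.01 toward -8.1
ptr origin in boss mm [ 15.8  -5.9 128.5] nose [18.3 -7.6 28.5] rot err deg(tool) [ 1.4  1.  -0.9]
to back 0.11 tool delta [  6.  -16.2  18.1]
boss axes in tool: x [0.02 1.   0.02] y [ 1.   -0.02 -0.02] z [-0.02  0.02 -1.  ]
S [(array([282., 110.,  34.,  41.]), 0.71)]
T [(array([336., 173.,  17.,   9.]), 0.62)]
```

View pics/s9.png

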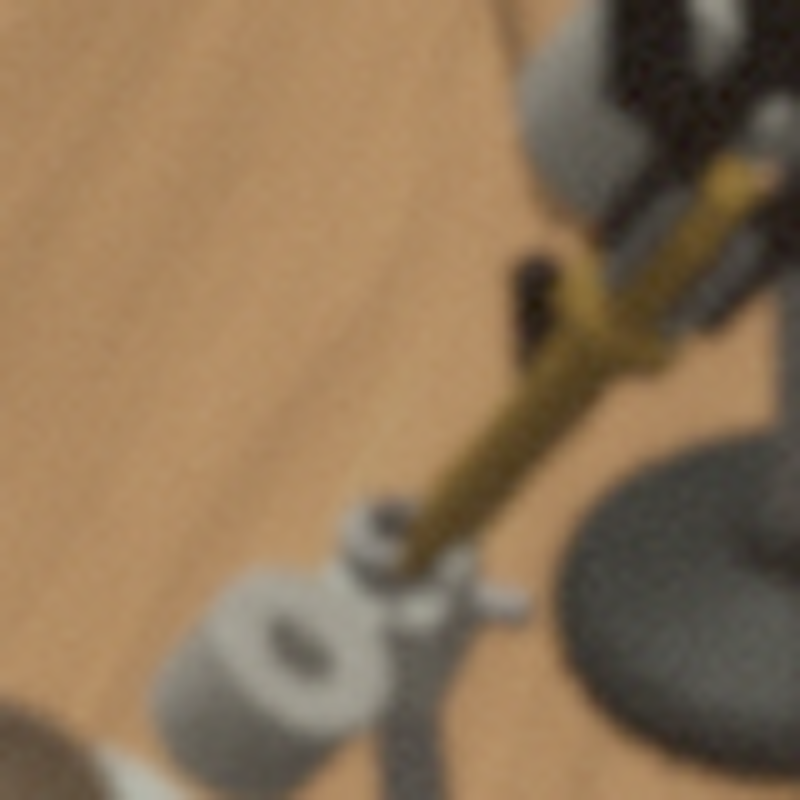

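View pics/t9.png

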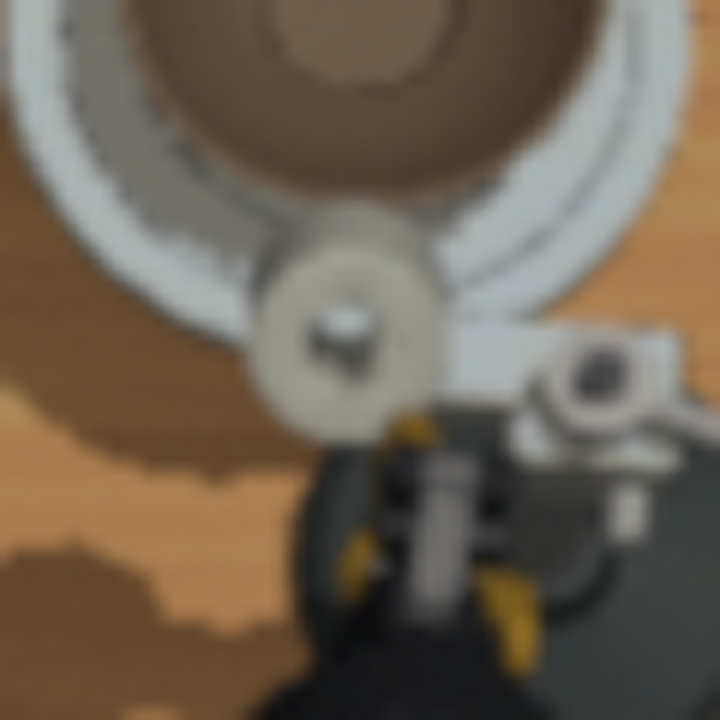

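```bash
python3 - <<'E'
from pov import *
from ov import gcurves
s,R,t=RT();S=eyes.get_image("side");T=eyes.get_image("top")
Rp,o=posep(R,t,PHI,Y0,Z0)
a=draw(S,pcurves(Rp,o)+gcurves(G,-1)[1:4],(280,135),40,10,"");b=draw(T,pcurves(Rp,o)+gcurves(G,-1)[1:4],(345,163),30,12,"")
cv2.imwrite("pics/o9.png",np.hstack([cv2.resize(a,(400,400)),cv2.resize(b,(400,400))]))
E
```

View pics/o9.png

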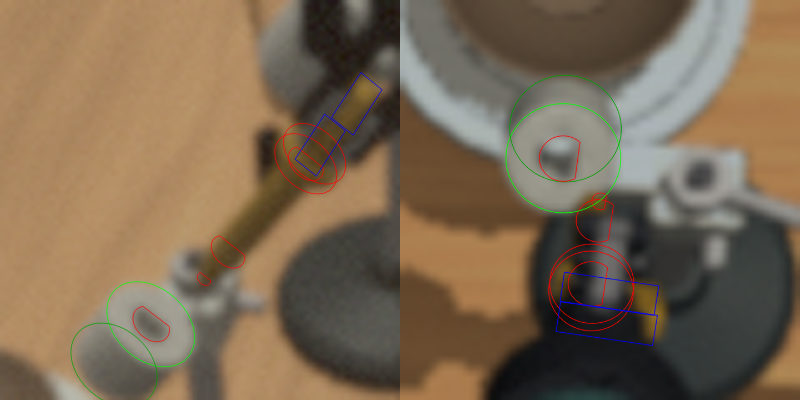

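```bash
python3 - <<'E'
from dofit2 import *
d=np.load("p9.npz");R,t=d["R"],d["t"];S=eyes.get_image("side");T=eyes.get_image("top")
ms=np.load("m9S.npz")["m"];mt=np.load("m9T.npz")["m"]
v,c=fit2(S,ms,T,mt,R,t)
for ph in(-6,-3,0,3,6):
    s=minimize(lambda u:c(np.r_[ph,u]),v[1:],method="Nelder-Mead",options=dict(initial_simplex=[v[1:]]+[v[1:]+d for d in np.diag([4,3,1,1,1.5])]));print(ph,np.round(s.x,2),round(s.fun,4))
Rp,o=pose(R,t,v); n=o+Rp@[0,0,-.1]; print("nose px",proj(S,n),proj(T,n))
Rp,o=posep(R,t,PHI,Y0,Z0); n=o+Rp@[0,0,-.1]; print("nose px",proj(S,n),proj(T,n))
E
```

```text
[-4.71 -2.67 13.61  0.02  0.14 -0.29] 0.2126 [ 0.802 -0.888]
[-6.43 -1.08 13.7  -0.01  1.01  0.57] 0.1977 [ 0.816 -0.397]
[-4.1  -2.29 14.59  0.8   0.    0.64] 0.2284 [ 0.792 -0.704]
-6 [-1.08 13.69 -0.01  1.    0.57] 0.1968
-3 [-0.06 13.75  0.01  1.04  0.87] 0.2118
0 [-0.75 13.14 -0.04  1.01  0.82] 0.2343
3 [-2.26 12.98  0.02  0.93  1.24] 0.2569
6 [-5.33 10.98  0.03  0.06  0.41] 0.2654
nose px [[281.962  147.8614]] [[349.4908 163.1301]]
nose px [[280.6897 150.6302]] [[345.0357 163.0732]]
```

The nose in the top view at about (343.8,163.4) pins φ to about +1°, and the side fit is less reliable at this angle. I'll use 0.8° and correct the lateral overshoot.

```bash
sed -i 's/^PHI=.*/PHI=np.radians(0.8); Y0=-.0029; Z0=.011/' tgt.py; python3 ins.py .11
```

```text
clk 27.83 tcp [ 0.4942 -0.1255  0.3131] q° [-31.5  -9.3 110.8  17.5  47.8 -32.3] w 0.0105 F [ 0.6 -0.3 -1.7]
xang -7.4 tilt 34.19 toward -8.0
ptr origin in boss mm [ 14.5  -4.6 130.2] nose [14.7 -6.  30.2] rot err deg(tool) [ 0.1  0.8 -0.7]
to back 0.11 tool delta [  4.7 -14.9  19.9]
boss axes in tool: x [0.01 1.   0.02] y [ 1.   -0.01 -0.01] z [-0.01  0.02 -1.  ]
```

```bash
python3 -m inch '[[-1,3,-7,6,-0.7],[-1,2,-6,6,0],[-1,0,-2,3,0],[-1,0,0,0,0]]'; python3 ins.py .095
```

```text
clock: 28.17
position: [0.5092, -0.1109, 0.3047]
ee_rot: [0.024, 0.954, -0.055, 0.294]
contact_force: [-0.0, -0.5, -1.8]
width: 0.0108
clk 28.17 tcp [ 0.5092 -0.1109  0.3047] q° [-27.7  -8.  111.2  15.6  45.1 -29. ] w 0.0108 F [-0.  -0.5 -1.8]
xang -6.3 tilt 34.36 toward -8.0
ptr origin in boss mm [ -1.6   1.4 115.7] nose [-1.5  0.3 15.7] rot err deg(tool) [0.1 0.7 0.1]
to back 0.095 tool delta [-1.2  1.3 20.7]
boss axes in tool: x [-0.    1.    0.02] y [ 1.    0.   -0.01] z [-0.01  0.02 -1.  ]
```

```bash
cat > look.py <<'E'
from pov import *
from ov import gcurves
s,R,t=RT();S=eyes.get_image("side");T=eyes.get_image("top")
Rp,o=posep(R,t,PHI,Y0,Z0)
n=sys.argv[1]
cs=[int(v) for v in sys.argv[2:6]] if len(sys.argv)>5 else [280,140,345,160]
L=[]
for cur in(False,True):
    k=pcurves(Rp,o)+gcurves(G,-1)[1:4] if cur else []
    L.append(np.hstack([cv2.resize(draw(S,k,cs[:2],30,10,""),(400,300) if 0 else (300,300)),cv2.resize(draw(T,k,cs[2:],30,10,""),(300,300))]))
cv2.imwrite(n,np.vstack(L))
E
python3 look.py pics/l10.png 278 145 340 158
```

```text
(no output)
```

View pics/l10.png

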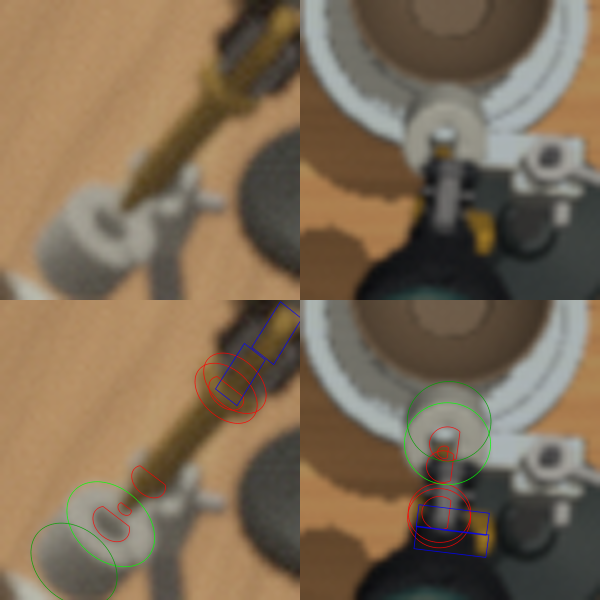

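Side and top views both show the nose about 15 mm above the bore and on its axis, at about (262,168) in the side image and (339,158) in the top. I start inserting in small steps, watching the force.

```bash
python3 -m inch '[[-1,-1,1,9,0],[-1,0,0,9,0],[-1,0,0,9,0]]'; python3 ins.py .07
```

```text
clock: 28.52
position: [0.5245, -0.1158, 0.2838]
ee_rot: [0.026, 0.953, -0.056, 0.297]
contact_force: [0.0, 0.1, -1.2]
width: 0.0104
clk 28.52 tcp [ 0.5245 -0.1158  0.2838] q° [-27.1  -5.7 112.6  16.2  41.  -29.7] w 0.0104 F [ 0.   0.1 -1.2]
xang -6.3 tilt 34.72 toward -8.4
ptr origin in boss mm [ 1.5  2.5 89.5] nose [  2.    1.9 -10.5] rot err deg(tool) [0.3 0.3 0.1]
to back 0.07 tool delta [-2.4 -1.9 19.5]
boss axes in tool: x [-0.    1.    0.02] y [ 1.    0.   -0.01] z [-0.01  0.02 -1.  ]
```

```bash
python3 -m inch '[[-1,-2,-1.5,4,0],[-1,0,0,4,0],[-1,0,0,0,0]]'; python3 ins.py .07; python3 look.py pics/l11.png 275 150 340 158
```

```text
clock: 28.77
position: [0.5281, -0.1151, 0.2719]
ee_rot: [0.025, 0.953, -0.056, 0.295]
contact_force: [-0.1, -1.2, 0.9]
width: 0.0108
clk 28.77 tcp [ 0.5281 -0.1151  0.2719] q° [-26.7  -4.7 113.4  16.4  39.4 -29.7] w 0.0108 F [-0.1 -1.2  0.9]
xang -6.4 tilt 34.47 toward -8.3
ptr origin in boss mm [ 0.4 -1.6 77.8] nose [  0.8  -2.6 -22.2] rot err deg(tool) [0.2 0.5 0. ]
to back 0.07 tool delta [ 1.7 -0.5  7.7]
boss axes in tool: x [-0.    1.    0.02] y [ 1.    0.   -0.01] z [-0.01  0.02 -1.  ]
```

View pics/l11.png

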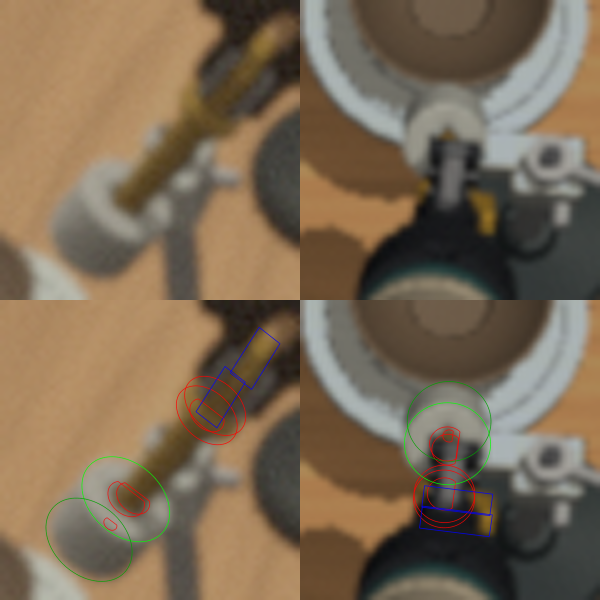

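The nose is in the bore with no contact force, at side (262,171). I continue with a small x correction.

```bash
python3 -m inch '[[-1,1,0,5,0],[-1,0,0,5,0],[-1,0,0,2,0]]'; python3 ins.py .05
```

```text
clock: 29.12
position: [0.5358, -0.1154, 0.2635]
ee_rot: [0.025, 0.953, -0.056, 0.296]
contact_force: [0.6, 0.2, -0.7]
width: 0.0108
clk 29.12 tcp [ 0.5358 -0.1154  0.2635] q° [-26.3  -3.6 113.7  16.7  37.9 -29.8] w 0.0108 F [ 0.6  0.2 -0.7]
xang -6.4 tilt 34.53 toward -8.2
ptr origin in boss mm [-0.1 -0.1 66.5] nose [  0.2  -1.  -33.5] rot err deg(tool) [0.2 0.5 0. ]
to back 0.05 tool delta [ 0.3 -0.2 16.5]
boss axes in tool: x [-0.    1.    0.02] y [ 1.    0.   -0.01] z [-0.01  0.02 -1.  ]
```

```bash
python3 -m inch '[[-1,0,0,5,0],[-1,0,0,5,0],[-1,0,0,5,0]]'; python3 ins.py .03
```

```text
clock: 29.37
position: [0.5448, -0.1162, 0.2505]
ee_rot: [0.025, 0.953, -0.056, 0.296]
contact_force: [-0.7, 1.0, -0.2]
width: 0.0106
clk 29.37 tcp [ 0.5448 -0.1162  0.2505] q° [-25.8  -2.1 114.3  17.2  35.7 -30.2] w 0.0106 F [-0.7  1.  -0.2]
xang -6.4 tilt 34.56 toward -8.1
ptr origin in boss mm [-0.4 -0.1 50.6] nose [ -0.2  -0.9 -49.4] rot err deg(tool) [0.1 0.5 0.1]
to back 0.03 tool delta [ 0.3  0.  20.6]
boss axes in tool: x [-0.    1.    0.02] y [ 1.    0.   -0.01] z [-0.01  0.02 -1.  ]
```

```bash
python3 -m inch '[[-1,0,0,6,0],[-1,0,0,6,0],[-1,0,0,6,0],[-1,0,0,6,0]]'; python3 ins.py .0
```

```text
clock: 29.7
position: [0.5593, -0.1173, 0.2281]
ee_rot: [0.024, 0.953, -0.056, 0.295]
contact_force: [-0.0, 2.9, -0.1]
width: 0.0105
clk 29.70 tcp [ 0.5593 -0.1173  0.2281] q° [-25.    0.6 115.2  18.2  32.2 -30.9] w 0.0105 F [-0.   2.9 -0.1]
xang -6.5 tilt 34.48 toward -7.9
ptr origin in boss mm [-0.9 -1.1 24. ] nose [ -0.9  -2.  -76. ] rot err deg(tool) [0.  0.5 0. ]
to back 0.0 tool delta [ 1.3  0.6 24. ]
boss axes in tool: x [-0.    1.    0.01] y [ 1.    0.   -0.01] z [-0.01  0.01 -1.  ]
```

```bash
python3 -m inch '[[-1,0.6,0.4,5,0],[-1,0.4,0.4,5,0],[-1,0,0,4,0]]'; python3 ins.py .0
```

```text
clock: 29.95
position: [0.5685, -0.118, 0.2149]
ee_rot: [0.022, 0.954, -0.056, 0.294]
contact_force: [-0.9, 3.6, 0.3]
width: 0.0109
clk 29.95 tcp [ 0.5685 -0.118   0.2149] q° [-24.6   2.3 115.6  19.   30.4 -31.6] w 0.0109 F [-0.9  3.6  0.3]
xang -6.5 tilt 34.34 toward -7.7
ptr origin in boss mm [-1.3 -1.1  7.8] nose [ -1.5  -2.3 -92.2] rot err deg(tool) [-0.1  0.7 -0. ]
to back 0.0 tool delta [1.2 1.2 7.8]
boss axes in tool: x [0.   1.   0.01] y [ 1.   -0.   -0.01] z [-0.01  0.01 -1.  ]
```

```bash
python3 -m inch '[[-1,0.3,-0.8,3,0],[-1,0.2,-0.3,3,0],[-1,0,0,2,0]]'; python3 ins.py .0; python3 look.py pics/l12.png 272 152 340 158
```

```text
clock: 30.2
position: [0.5727, -0.1182, 0.2101]
ee_rot: [0.024, 0.954, -0.054, 0.295]
contact_force: [-35.0, 5.4, 34.1]
width: 0.0105
clk 30.20 tcp [ 0.5727 -0.1182  0.2101] q° [-24.3   3.  115.7  18.9  29.4 -31.6] w 0.0105 F [-35.    5.4  34.1]
xang -6.2 tilt 34.37 toward -7.9
ptr origin in boss mm [-1.6 -0.5  1.5] nose [ -1.6  -1.6 -98.5] rot err deg(tool) [-0.   0.6  0.2]
to back 0.0 tool delta [0.5 1.6 1.5]
boss axes in tool: x [-0.    1.    0.01] y [ 1.    0.   -0.01] z [-0.01  0.01 -1.  ]
```

View pics/l12.png

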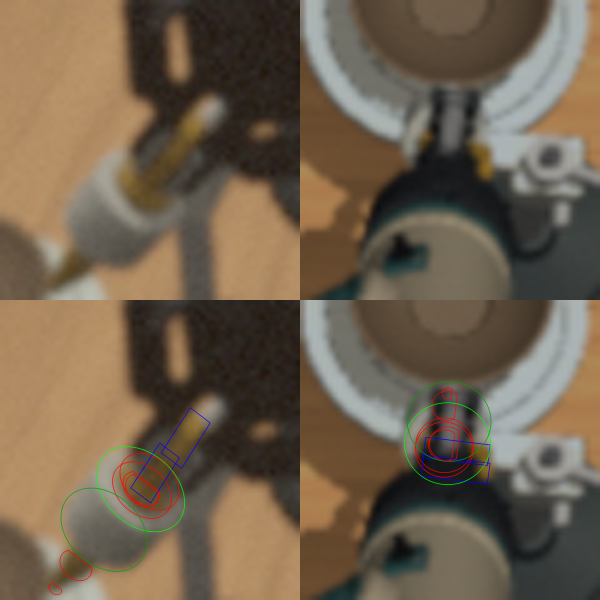

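The collar is on the boss face, the axial force jumped to about 49 N, and the nose comes out below at side (253,178). I relax slightly, then open.

```bash
python3 -m inch '[[-1,0,0,-1,0],[-1,0,0,0,0]]'; python3 st.py; python3 -m inch '[[-0.3,0,0,0,0],[-0.3,0,0,0,0],[-0.3,0,0,0,0]]'; python3 ins.py 0;  python3 look.py pics/l13.png 272 152 340 158
```

```text
clock: 30.47
position: [0.5714, -0.1181, 0.212]
ee_rot: [0.024, 0.954, -0.054, 0.295]
contact_force: [2.0, 3.0, -2.2]
width: 0.0107
clk 30.47 tcp [ 0.5714 -0.1181  0.212 ] q° [-24.3   2.7 115.7  18.9  29.6 -31.6] w 0.0107 F [ 2.   3.  -2.2]
xang -6.2 tilt 34.47 toward -7.9
clock: 30.72
position: [0.5736, -0.1206, 0.2137]
ee_rot: [0.027, 0.953, -0.055, 0.298]
contact_force: [0.9, -0.3, 0.2]
width: 0.03
clk 30.72 tcp [ 0.5736 -0.1206  0.2137] q° [-24.4   2.7 115.6  18.8  29.2 -31.6] w 0.0300 F [ 0.9 -0.3  0.2]
xang -6.2 tilt 34.82 toward -8.4
ptr origin in boss mm [0.8 2.6 3.8] nose [  1.3   2.3 -96.2] rot err deg(tool) [0.3 0.2 0.3]
to back 0.0 tool delta [-2.6 -0.9  3.8]
boss axes in tool: x [-0.    1.    0.02] y [ 1.  0. -0.] z [-0.    0.02 -1.  ]
```

View pics/l13.png

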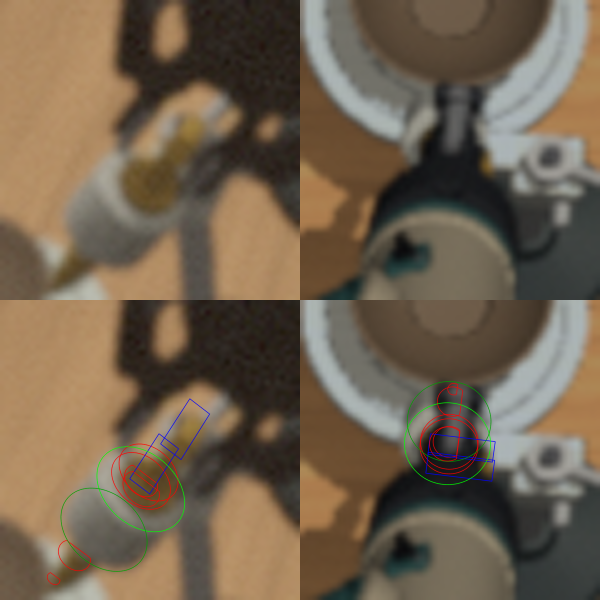

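The fingers are open and the pointer rests in the boss. I back out along the axis.

```bash
python3 -m inch '[[-0.1,-1,0,-8,0],[-0.1,0,0,-15,0],[-0.1,0,0,-20,0],[-0.1,0,0,-25,0],[-0.1,0,0,-25,0],[-0.1,0,0,-20,0]]'; python3 st.py; python3 - <<'E'
from pov import *
from ov import bframe,gcurves
S=eyes.get_image("side");T=eyes.get_image("top")
Rb,tb=bframe(G,-1)
L=[]
for k in([],pcurves(Rb,tb)):
    L.append(np.hstack([draw(S,k,(266,160),25,12,""),draw(T,k,(345,160),25,12,"")]))
cv2.imwrite("pics/f1.png",cv2.resize(np.vstack(L),(600,600)))
for nm,p in(("S",S),("T",T)):
    for n in("lever_knob","lever_pivot"): print(nm,n,[(np.round(m["point"][::-1],1).tolist(),round(m["confidence"],2)) for m in mark_of(p,n)[:4]])
E
```

```text
clock: 31.32
position: [0.5057, -0.111, 0.305]
ee_rot: [0.026, 0.954, -0.055, 0.293]
contact_force: [1.2, -0.4, -0.3]
width: 0.0385
clk 31.32 tcp [ 0.5057 -0.111   0.305 ] q° [-27.9  -8.3 111.3  15.3  45.4 -29. ] w 0.0385 F [ 1.2 -0.4 -0.3]
xang -6.2 tilt 34.22 toward -8.3
S lever_knob [([427.5, 83.8], 0.8), ([290.8, 128.6], 0.74), ([333.8, 57.5], 0.56)]
S lever_pivot [([426.9, 119.3], 0.7), ([277.0, 151.2], 0.66)]
T lever_knob [([456.3, 286.3], 0.86), ([383.0, 165.2], 0.6), ([480.8, 179.6], 0.55)]
T lever_pivot [([358.0, 159.5], 0.97), ([439.8, 178.9], 0.78), ([416.0, 286.8], 0.73)]
```

View pics/f1.png

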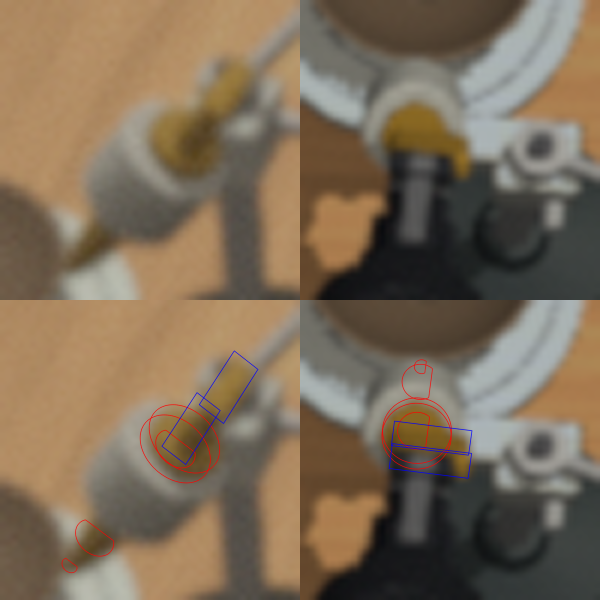

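Side and top views show the collar flush on the boss, its edge at side (266,158), with the nose out below near (253,175). The seated-pointer model overlays it well. Now the lever: I check the knob position and the clearance to the neighbouring larger gauge.

```bash
python3 - <<'E'
from tgt import *
S=eyes.get_image("side");T=eyes.get_image("top")
pr=lambda n,a,b:print(n,*tri([ray(S,a),ray(T,b)]))
pr("knob small",(290.8,128.6),(383,165.2))
r=regions_of(T,"boss");print([(np.round(m["bbox"]),round(m["confidence"],2)) for m in r])
r=regions_of(S,"boss");print([(np.round(m["bbox"]),round(m["confidence"],2)) for m in r])
pr("boss big",(309.5,97.3),(414,170)); pr("hub big",(324.9,90.5),(440,179)); pr("knob big",(333,58),(479.5,180))
crop(T,(400,170),32,12,"pics/t14.png");crop(S,(300,115),35,12,"pics/s14.png")
E
```

```text
knob small [ 0.5567 -0.2393  0.2081] [np.float64(0.0022964480087113276), np.float64(0.002296448008711167)]
[(array([400., 157.,  25.,  26.]), 0.93), (array([372., 272.,  26.,  32.]), 0.64), (array([331., 141.,  17.,  21.]), 0.63)]
[(array([409., 120.,  34.,  33.]), 0.93), (array([254., 154.,  24.,  21.]), 0.65), (array([297.,  91.,  16.,  26.]), 0.56)]
boss big [ 0.5267 -0.3142  0.2614] [np.float64(0.0013309002756855732), np.float64(0.001330900275685601)]
hub big [ 0.5041 -0.3888  0.2417] [np.float64(0.005205835174124614), np.float64(0.005205835174124728)]
knob big [ 0.4957 -0.48    0.292 ] [np.float64(0.0007556753377014365), np.float64(0.0007556753377014079)]
```

View pics/t14.png

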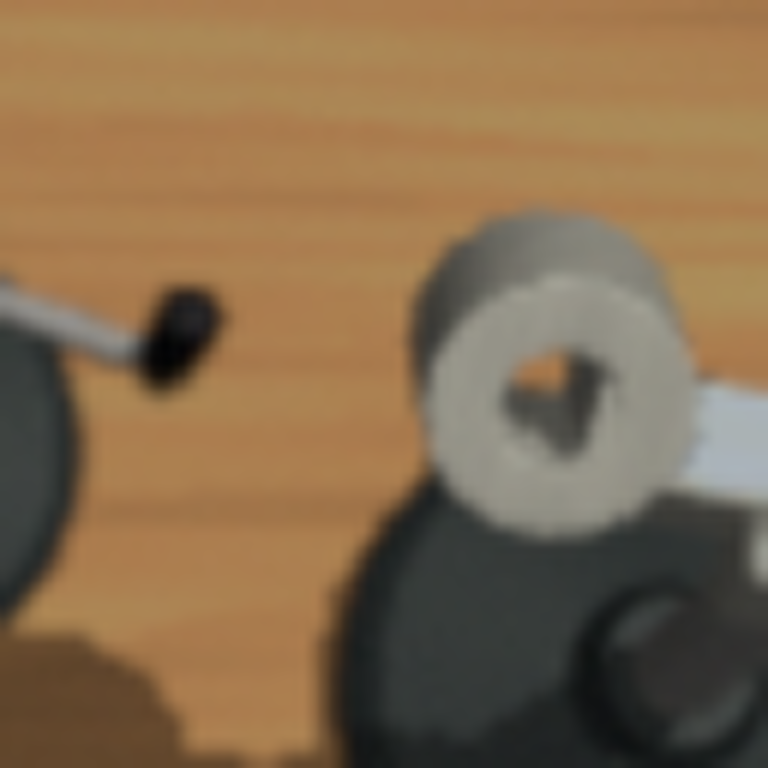

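View pics/s14.png

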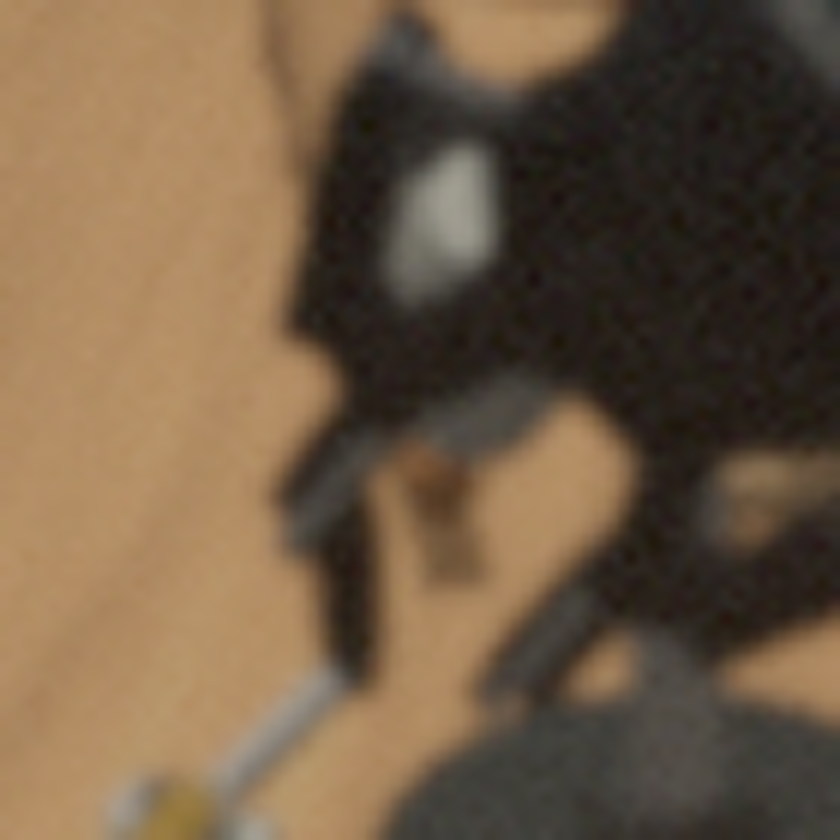

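Clear so far. The big boss is at about (0.527, -0.314), so I use a narrow opening and turn the jaws 90° so they close along the gauge's y.

```bash
python3 -m inch '[[-0.35,0,0,-3,6.9],[-0.35,0,0,-3,6.9],[-0.35,0,0,0,6.9],[-0.35,0,0,0,6.9],[-0.35,0,0,0,6.9],[-0.35,0,0,0,6.9],[-0.35,0,0,0,6.9],[-0.35,0,0,0,6.9],[-0.35,0,0,0,6.9],[-0.35,0,0,0,6.9],[-0.35,0,0,0,6.9],[-0.35,0,0,0,6.9],[-0.35,0,0,0,6.9]]'; cat > kn.py <<'E'
from tgt import *
s,R,t=show(); piv=np.array(G[:2]); 
a=np.degrees(G[2])-90-float(sys.argv[1])  # lever angle deg
g=np.r_[piv+.065*np.array([np.cos(np.radians(a)),np.sin(np.radians(a))]),float(sys.argv[3]) if len(sys.argv)>3 else .226]
back=float(sys.argv[2])
tt=g+(.0187-back)*R[:,2]; print("knob",g,"tool delta",(R.T@(tt-t)*1e3).round(1)); gp=t-.0187*R[:,2]
print("grasp pt",gp,"angle about pivot %.1f r %.4f"%(np.degrees(G[2])-90-np.degrees(np.arctan2(gp[1]-piv[1],gp[0]-piv[0])),np.hypot(*(gp[:2]-piv))))
E
python3 kn.py 14 .07
```

```text
clock: 32.9
position: [0.5043, -0.1096, 0.2961]
ee_rot: [0.191, -0.619, 0.732, -0.21]
contact_force: [-0.8, 0.4, -0.9]
width: 0.0278
clk 32.90 tcp [ 0.5043 -0.1096  0.2961] q° [-27.8  -7.6 111.4  15.3  45.9  64. ] w 0.0278 F [-0.8  0.4 -0.9]
xang -99.2 tilt 32.99 toward -7.4
knob [ 0.5508 -0.2384  0.226 ] tool delta [121.1 -18.9  41.7]
grasp pt [ 0.4942 -0.1083  0.3118] angle about pivot -235.3 r 0.1052
```

```bash
python3 -m inch '[[-0.35,30,-5,4,0],[-0.35,30,-5,4,0],[-0.35,26,-4,4,0],[-0.35,20,-2,4,0],[-0.35,0,0,0,0]]'; python3 kn.py 14 .05
```

```text
clock: 33.32
position: [0.5107, -0.2188, 0.2855]
ee_rot: [0.193, -0.619, 0.732, -0.207]
contact_force: [0.2, -0.5, -0.4]
width: 0.0278
clk 33.32 tcp [ 0.5107 -0.2188  0.2855] q° [-42.7  -2.2 108.2  24.9  49.2  44.6] w 0.0278 F [ 0.2 -0.5 -0.4]
xang -99.1 tilt 32.84 toward -6.8
knob [ 0.5508 -0.2384  0.226 ] tool delta [14.6 -3.8 41.6]
grasp pt [ 0.5006 -0.2176  0.3012] angle about pivot 54.7 r 0.0832
```

```bash
python3 -m inch '[[-0.35,8,-2,10,0],[-0.35,6,-2,14,0],[-0.35,1,0,12,0],[-0.35,0,0,0,0]]'; python3 kn.py 14 0;  python3 - <<'E'
from tgt import *
S=eyes.get_image("side");T=eyes.get_image("top")
a=draw(S,[],(285,135),25,16,"");b=draw(T,[],(380,165),25,16,"");cv2.imwrite("pics/k1.png",np.hstack([cv2.resize(a,(400,400)),cv2.resize(b,(400,400))]))
E
```

```text
clock: 33.65
position: [0.5316, -0.2377, 0.2538]
ee_rot: [0.193, -0.618, 0.734, -0.205]
contact_force: [-0.0, 1.0, -0.6]
width: 0.0278
clk 33.65 tcp [ 0.5316 -0.2377  0.2538] q° [-42.6   1.9 108.8  26.6  45.1  42.3] w 0.0278 F [-0.   1.  -0.6]
xang -99.3 tilt 32.65 toward -6.6
knob [ 0.5508 -0.2384  0.226 ] tool delta [-1.6 -1.  52.5]
grasp pt [ 0.5215 -0.2366  0.2696] angle about pivot 34.9 r 0.0787Traceback (most recent call last):
  File "<stdin>", line 3, in <module>
NameError: name 'draw' is not defined
```

```bash
cat > lk.py <<'E'
from tgt import *
from ov import draw
S=eyes.get_image("side");T=eyes.get_image("top")
a=draw(S,[],(285,135),25,16,"");b=draw(T,[],(372,165),25,16,"");cv2.imwrite(sys.argv[1],np.hstack([cv2.resize(a,(400,400)),cv2.resize(b,(400,400))]))
E
python3 lk.py pics/k1.png
```

```text
(no output)
```

View pics/k1.png

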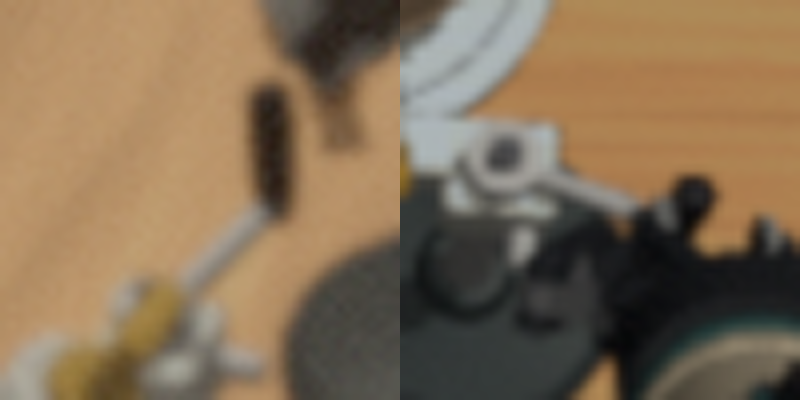

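The top view shows the knob at (388,164) between the fingertips. The apparent offset of about 6 mm matches the parallax of the higher tips. I descend onto it.

```bash
python3 -m inch '[[-0.35,-1,0,12,0],[-0.35,-0.5,0,12,0],[-0.35,0,0,10,0],[-0.35,0,0,0,0]]'; python3 kn.py 14 0; python3 lk.py pics/k2.png
```

```text
clock: 34.18
position: [0.5516, -0.2379, 0.2326]
ee_rot: [0.194, -0.619, 0.732, -0.211]
contact_force: [-0.5, 0.1, -0.7]
width: 0.0276
clk 34.18 tcp [ 0.5516 -0.2379  0.2326] q° [-40.8   4.3 109.9  27.8  40.6  41.5] w 0.0276 F [-0.5  0.1 -0.7]
xang -99.2 tilt 33.29 toward -7.2
knob [ 0.5508 -0.2384  0.226 ] tool delta [ 0.8  4.2 23.8]
grasp pt [ 0.5414 -0.2366  0.2482] angle about pivot 22.0 r 0.0673
```

View pics/k2.png

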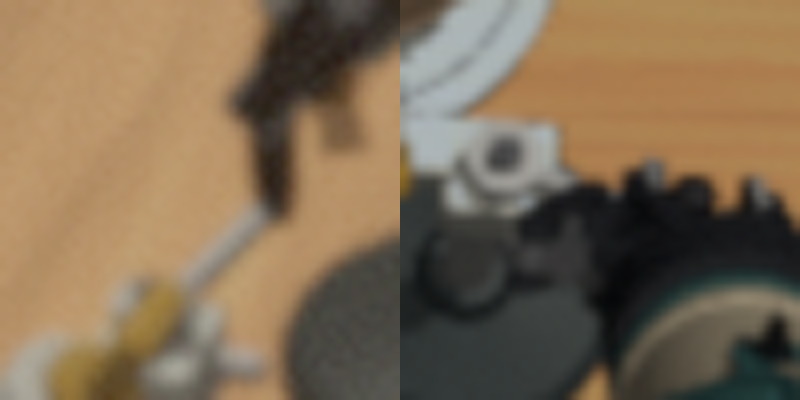

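The tips at (380,162) and (395,165) straddle the knob. I go down the rest and close.

```bash
python3 -m inch '[[-0.35,0,2,9,0],[-0.35,0,2,9,0],[-0.35,0,0,3,0],[-0.35,0,0,0,0]]'; python3 kn.py 14 0; python3 -m inch '[[-1,0,0,0,0],[-1,0,0,0,0],[-1,0,0,0,0],[-1,0,0,0,0]]' 45; python3 kn.py 14 0
```

```text
clock: 34.62
position: [0.5607, -0.2397, 0.2147]
ee_rot: [0.194, -0.618, 0.731, -0.213]
contact_force: [0.7, -0.1, -0.3]
width: 0.0276
clk 34.62 tcp [ 0.5607 -0.2397  0.2147] q° [-40.1   6.  111.   29.3  37.6  40. ] w 0.0276 F [ 0.7 -0.1 -0.3]
xang -99.2 tilt 33.56 toward -7.5
knob [ 0.5508 -0.2384  0.226 ] tool delta [0.1 2.1 3.8]
grasp pt [ 0.5504 -0.2384  0.2303] angle about pivot 14.3 r 0.0651
clock: 34.95
position: [0.5608, -0.2387, 0.2145]
ee_rot: [0.195, -0.618, 0.731, -0.213]
contact_force: [-0.2, -0.6, -2.1]
width: 0.0148
clk 34.95 tcp [ 0.5608 -0.2387  0.2145] q° [-40.1   6.  111.   29.3  37.7  40. ] w 0.0148 F [-0.2 -0.6 -2.1]
xang -99.2 tilt 33.52 toward -7.3
knob [ 0.5508 -0.2384  0.226 ] tool delta [1.  1.9 3.5]
grasp pt [ 0.5506 -0.2374  0.23  ] angle about pivot 14.5 r 0.0642
```

```bash
cat > arc.py <<'E'
from tgt import *
s,R,t=RT(); piv=np.array(G[:2]);gp=t-.0187*R[:,2]
f=lambda th:np.array([*(piv+.065*np.array([np.cos(th),np.sin(th)])),0])
a0,a1,st=[float(v) for v in sys.argv[1:4]]
b=np.degrees(G[2])-90
for a in np.arange(a0,a1,st):
    d=f(np.radians(b-a-st))-f(np.radians(b-a)); print(a,(R.T@d*1e3).round(1).tolist())
E
python3 arc.py 14.5 92 8
```

```text
14.5 [-2.5, 7.3, -4.8]
22.5 [-3.7, 7.0, -4.5]
30.5 [-4.8, 6.5, -4.2]
38.5 [-5.8, 5.9, -3.7]
46.5 [-6.7, 5.2, -3.2]
54.5 [-7.5, 4.3, -2.7]
62.5 [-8.1, 3.4, -2.1]
70.5 [-8.6, 2.5, -1.4]
78.5 [-8.9, 1.4, -0.7]
86.5 [-9.1, 0.4, -0.0]
```

```bash
python3 -m inch '[[-1,-2.5,7.3,-4.8,0],[-1,-3.7,7,-4.5,0],[-1,-4.8,6.5,-4.2,0]]'; python3 kn.py 38.5 0
```

```text
clock: 35.2
position: [0.5405, -0.2276, 0.2145]
ee_rot: [0.195, -0.616, 0.732, -0.216]
contact_force: [7.3, -4.3, -8.2]
width: 0.0153
clk 35.20 tcp [ 0.5405 -0.2276  0.2145] q° [-40.6   3.8 113.6  29.9  37.   39.1] w 0.0153 F [ 7.3 -4.3 -8.2]
xang -99.5 tilt 33.79 toward -7.9
knob [ 0.5276 -0.2235  0.226 ] tool delta [-2.2  4.8  1.7]
grasp pt [ 0.5302 -0.2262  0.2301] angle about pivot 35.1 r 0.0652
```

```bash
python3 -m inch '[[-1,-5.5,6.5,-4,0],[-1,-6.2,5.6,-3.5,0],[-1,-7,5,-3,0]]'; python3 kn.py 60 0 .23
```

```text
clock: 35.45
position: [0.5252, -0.2122, 0.2145]
ee_rot: [0.192, -0.613, 0.733, -0.222]
contact_force: [2.4, -6.5, -5.5]
width: 0.0151
clk 35.45 tcp [ 0.5252 -0.2122  0.2145] q° [-39.9   1.7 116.1  29.5  35.6  40.1] w 0.0151 F [ 2.4 -6.5 -5.5]
xang -100.0 tilt 34.15 toward -9.2
knob [ 0.5139 -0.2034  0.23  ] tool delta [-6.8  1.8 -1.2]
grasp pt [ 0.5149 -0.2105  0.23  ] angle about pivot 54.2 r 0.0673
```

```bash
python3 -m inch '[[-1,-8,2.8,-1.8,0],[-1,-8,2.8,-1.8,0],[-1,-8.5,2,-1.2,0]]'; python3 kn.py 80 0 .23
```

```text
clock: 35.7
position: [0.5182, -0.1989, 0.2145]
ee_rot: [0.182, -0.612, 0.734, -0.233]
contact_force: [-11.5, -13.8, 0.4]
width: 0.0147
clk 35.70 tcp [ 0.5182 -0.1989  0.2145] q° [-37.5   0.3 117.8  26.4  33.1  44.2] w 0.0147 F [-11.5 -13.8   0.4]
xang -100.6 tilt 34.39 toward -12.1
knob [ 0.5086 -0.1815  0.23  ] tool delta [-15.1   1.5  -1.5]
grasp pt [ 0.5078 -0.1967  0.2299] angle about pivot 67.2 r 0.0684
```

```bash
python3 -m inch '[[-1,-9,3,-2,0],[-1,-9,2.5,-1.7,0],[-1,-9,2,-1.4,0]]'; python3 kn.py 86 0 .23; python3 lk.py pics/k3.png
```

```text
clock: 35.95
position: [0.5125, -0.1802, 0.2143]
ee_rot: [0.176, -0.609, 0.735, -0.241]
contact_force: [-2.5, -10.2, -3.1]
width: 0.0147
clk 35.95 tcp [ 0.5125 -0.1802  0.2143] q° [-34.5  -1.1 119.4  22.7  30.8  49.9] w 0.0147 F [ -2.5 -10.2  -3.1]
xang -101.3 tilt 34.69 toward -14.2
knob [ 0.5086 -0.1747  0.23  ] tool delta [-4.1 -5.   2.8]
grasp pt [ 0.5022 -0.1776  0.2297] angle about pivot 83.4 r 0.0713
```

View pics/k3.png

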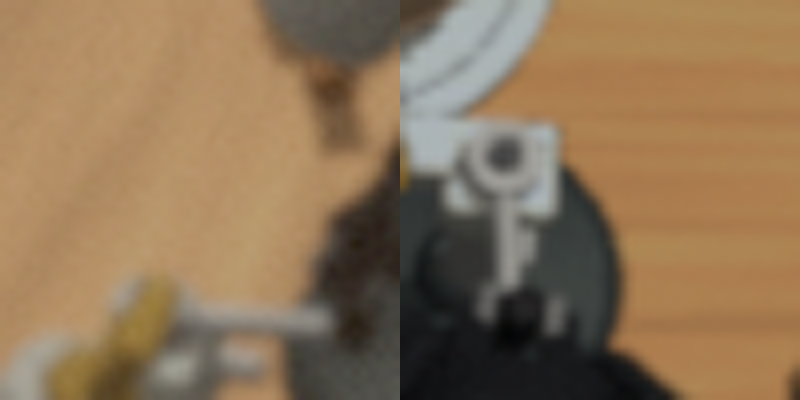

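The top view shows the arm now pointing straight toward -x, from hub (372,159) to knob (375,178), so it is near the stop. I keep pressing to the stop while watching the force.

```bash
python3 -m inch '[[-1,-6,-0.5,0.4,0],[-1,-6,-1,0.8,0]]'; python3 kn.py 86 0 .23
```

```text
clock: 36.22
position: [0.5129, -0.1772, 0.2143]
ee_rot: [0.168, -0.61, 0.734, -0.248]
contact_force: [-33.3, -27.8, 9.2]
width: 0.0147
clk 36.22 tcp [ 0.5129 -0.1772  0.2143] q° [-32.9  -1.3 119.6  19.5  29.4  53.3] w 0.0147 F [-33.3 -27.8   9.2]
xang -101.5 tilt 34.83 toward -16.1
knob [ 0.5086 -0.1747  0.23  ] tool delta [-0.7 -5.1  3. ]
grasp pt [ 0.5027 -0.1743  0.2296] angle about pivot -273.9 r 0.0709
```

```bash
python3 -m inch '[[-1,-6,2,-1.5,0],[-1,-8,0.5,0,0]]'; python3 kn.py 86 0 .23; python3 lk.py pics/k4.png
```

```text
clock: 36.38
position: [0.5126, -0.177, 0.2145]
ee_rot: [0.159, -0.608, 0.733, -0.259]
contact_force: [-26.4, -37.9, 1.7]
width: 0.0148
clk 36.38 tcp [ 0.5126 -0.177   0.2145] q° [-31.4  -1.5 120.2  16.   27.5  57.3] w 0.0148 F [-26.4 -37.9   1.7]
xang -102.1 tilt 35.46 toward -18.7
knob [ 0.5086 -0.1747  0.23  ] tool delta [-0.2 -5.3  3.4]
grasp pt [ 0.5024 -0.1736  0.2297] angle about pivot -273.3 r 0.0712
```

View pics/k4.png

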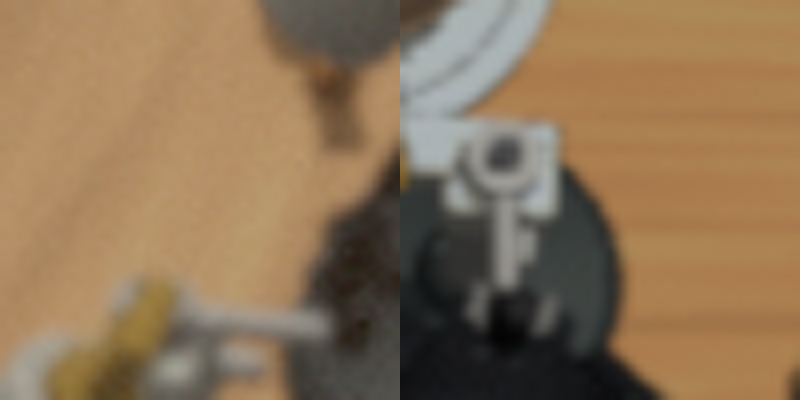

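At 38 N of sideways force it no longer moves, and the computed lever angle is about 86.7° (stop at 1.5 rad, about 86°). I release and back off.

```bash
python3 -m inch '[[-1,2,0,0,0],[-0.4,0,0,0,0],[-0.4,0,0,0,0],[-0.4,0,0,0,0]]'; python3 st.py; python3 lk.py pics/k5.png
```

```text
clock: 36.82
position: [0.5112, -0.1832, 0.2145]
ee_rot: [0.158, -0.606, 0.735, -0.261]
contact_force: [-0.2, 0.1, 0.0]
width: 0.0251
clk 36.82 tcp [ 0.5112 -0.1832  0.2145] q° [-32.1  -1.5 120.2  16.3  27.5  56.7] w 0.0251 F [-0.2  0.1  0. ]
xang -102.5 tilt 35.51 toward -19.2
```

View pics/k5.png

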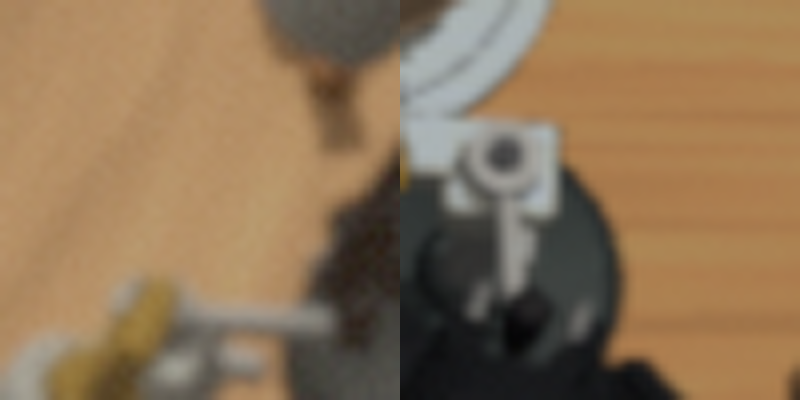

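My +2 mm back-off while still gripped dragged the knob back a few degrees, from about (377,184) to (379,184). I push it again with the open finger, so that nothing is dragged on release.

```bash
python3 -m inch '[[-0.4,-4,0,0,0],[-0.4,-4,0,0,0],[-0.4,-5,0,0,0],[-0.4,-6,0,0,0]]'; python3 st.py;  python3 -m inch '[[-0.4,-6,0,0,0],[-0.4,-8,0,0,0]]'; python3 st.py; python3 lk.py pics/k6.png
```

```text
clock: 37.25
position: [0.514, -0.1724, 0.2145]
ee_rot: [0.151, -0.608, 0.731, -0.269]
contact_force: [-25.1, -46.6, -2.6]
width: 0.0256
clk 37.25 tcp [ 0.514  -0.1724  0.2145] q° [-29.1  -1.6 120.6  10.9  25.8  63.1] w 0.0256 F [-25.1 -46.6  -2.6]
xang -102.5 tilt 35.91 toward -21.0
clock: 37.42
position: [0.5139, -0.1726, 0.2141]
ee_rot: [0.139, -0.61, 0.728, -0.279]
contact_force: [-25.9, -51.9, 0.1]
width: 0.026
clk 37.42 tcp [ 0.5139 -0.1726  0.2141] q° [-27.5  -1.6 120.9   5.5  24.5  68.3] w 0.0260 F [-25.9 -51.9   0.1]
xang -102.6 tilt 36.36 toward -23.6
```

View pics/k6.png

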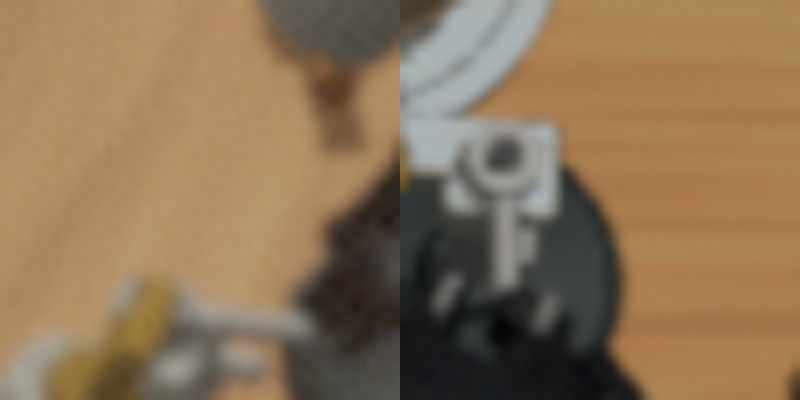

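At the stop again: 52 N, no more motion, and the knob back at (376,184). I back off 4 mm within the open gap, then retreat without sideways drift.

```bash
python3 -m inch '[[-0.4,4,0,0,0],[-0.2,1,0,0,0],[-0.1,0,0,0,0]]'; python3 st.py; python3 -c "
from st import *
s,R,t=RT(); print((R.T@(np.array([-.5,0,.85])*15)).round(1), (R.T@np.array([0,0,15])).round(1))"; python3 lk.py pics/k7.png
```

```text
clock: 37.77
position: [0.5113, -0.1817, 0.2149]
ee_rot: [0.136, -0.61, 0.728, -0.281]
contact_force: [-0.6, -0.5, -0.2]
width: 0.038
clk 37.77 tcp [ 0.5113 -0.1817  0.2149] q° [-28.7  -1.7 120.8   6.2  24.7  66.7] w 0.0380 F [-0.6 -0.5 -0.2]
xang -102.8 tilt 36.40 toward -24.3
[  3.5  -1.2 -14.3] [  2.2  -8.6 -12.1]
```

View pics/k7.png

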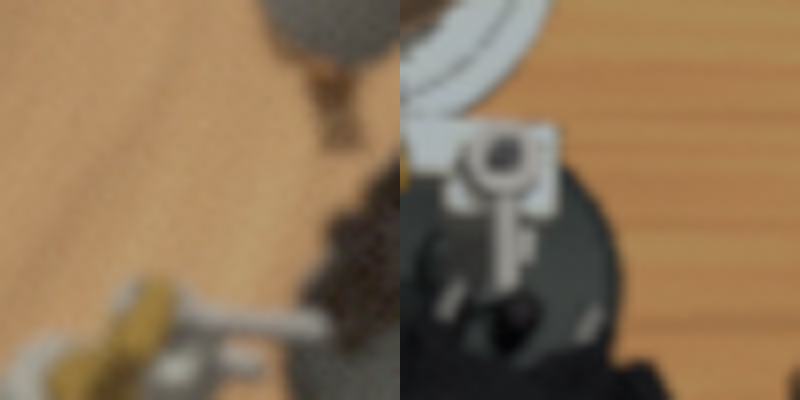

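```bash
python3 -m inch '[[-0.1,2,-1,-9,0],[-0.1,2.5,-1,-10,0],[-0.1,3.5,-1,-14,0],[-0.1,5,-2,-20,0],[-0.1,6,-2,-26,0],[-0.1,6,-2,-28,0],[-0.1,6,-2,-28,0],[-0.1,0,0,-30,0],[-0.1,0,0,-30,0],[-0.1,0,0,-30,0],[-0.1,0,0,-20,0],[-0.1,0,0,0,0]]'; python3 st.py; python3 - <<'E'
from pov import *
from ov import gframe,bframe
S=eyes.get_image("side");T=eyes.get_image("top")
cv2.imwrite("pics/fs.png",S["frame"][:,:,::-1]);cv2.imwrite("pics/ft.png",T["frame"][:,:,::-1])
R,t=gframe(G);Rb,tb=bframe(G,-1)
def lever(a):
    th=np.radians(-90)-a; p=np.array([[.014*np.cos(th),.014*np.sin(th),.195],[.065*np.cos(th),.065*np.sin(th),.195],[.065*np.cos(th),.065*np.sin(th),.236]]);return p@R.T+t
k=[(lever(1.5),(0,0,255)),(lever(1.4),(255,0,0))]
a=[np.hstack([draw(S,q,(278,155),30,10,""),draw(T,q,(355,165),30,10,"")]) for q in([],k+pcurves(Rb,tb))]
cv2.imwrite("pics/f2.png",cv2.resize(np.vstack(a),(600,600)))
E
```

```text
clock: 38.87
position: [0.3775, -0.1384, 0.4309]
ee_rot: [0.14, -0.619, 0.723, -0.275]
contact_force: [-0.0, 0.2, -0.2]
width: 0.0385
clk 38.87 tcp [ 0.3775 -0.1384  0.4309] q° [-39.1 -23.4 103.7  10.7  65.2  58.3] w 0.0385 F [-0.   0.2 -0.2]
xang -101.4 tilt 35.99 toward -22.5
```

View pics/f2.png

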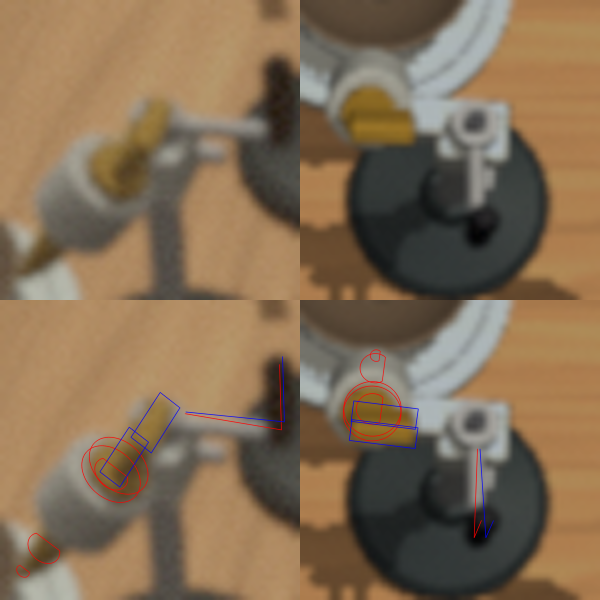

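View pics/fs.png

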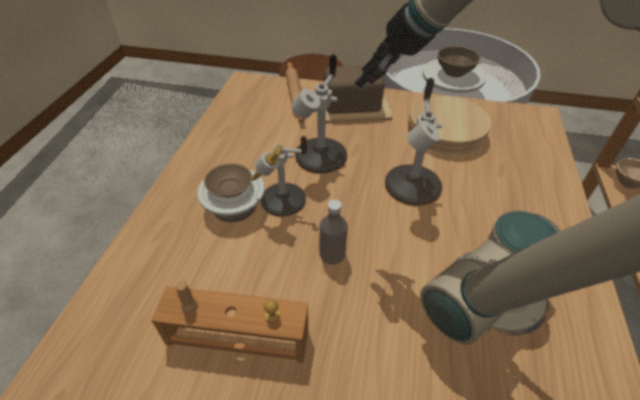

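The pointer is seated and the stand, bottle and dish look unchanged. Red is the 1.5 rad prediction and blue is 1.4 rad, so the lever needs a finer check. I compare the arm's column in the top image under load (k6), after backing off (k7) and now.

```bash
python3 - <<'E'
from tgt import *
from ov import draw,gframe
T=eyes.get_image("top")
now=cv2.resize(draw(T,[],(372,165),25,16,""),(400,400))
R,t=gframe(G)
for n,im in(("k4",cv2.imread("pics/k4.png")[:,400:]),("k5",cv2.imread("pics/k5.png")[:,400:]),("k6",cv2.imread("pics/k6.png")[:,400:]),("k7",cv2.imread("pics/k7.png")[:,400:]),("now",now)):
    g=cv2.cvtColor(im,cv2.COLOR_BGR2GRAY).astype(float)
    L=[]
    for y in range(225,281,8):
        r=g[y-3:y+4,85:120 if y<0 else 121].mean(0);w=np.clip(r-90,0,None)**2; L.append((w*np.arange(85,121)).sum()/w.sum())
    print(n,np.round(L,1),"slope %.3f"%np.polyfit(range(225,281,8),L,1)[0])
def lev(a,z=.195):
    th=np.radians(-90)-a;return np.array([[r*np.cos(th),r*np.sin(th),z] for r in(.02,.04,.055)])@R.T+t
for a in(1.35,1.4,1.45,1.5,1.55):
    u=(proj(T,lev(a))-[347,140]+.5)*8; print(a,u.round(1).tolist(),"slope %.3f"%((u[2,0]-u[0,0])/(u[2,1]-u[0,1])))
E
```

```text
k4 [106.4 107.9 108.9 109.1 108.5 107.1 106.4] slope -0.010
k5 [111.1 112.3 112.8 113.  112.9 112.7 112.8] slope 0.026
k6 [106.2 107.6 108.4 108.6 108.2 107.  106.4] slope -0.004
k7 [107.  108.6 109.5 109.7 109.1 107.7 107.1] slope -0.007
now [107.1 108.6 109.4 109.6 109.1 107.7 107. ] slope -0.010
1.35 [[115.9, 214.6], [122.5, 270.1], [127.4, 311.9]] slope 0.118
1.4 [[113.1, 214.8], [116.8, 270.4], [119.5, 312.4]] slope 0.066
1.45 [[110.2, 214.9], [111.0, 270.5], [111.6, 312.5]] slope 0.014
1.5 [[107.4, 214.8], [105.3, 270.4], [103.7, 312.3]] slope -0.037
1.55 [[104.5, 214.5], [99.6, 269.9], [95.8, 311.7]] slope -0.089
```

Compared with the loaded position at the stop, the lever sits within about 0.4° (k6 to now: 0.9 crop px, about 0.007 rad), and it has not changed since the fingers left. Last check: the bystanders against the first pictures.

```bash
python3 - <<'E'
import cv2,numpy as np
a=cv2.imread("pics/side0.png",0).astype(np.float32);b=cv2.imread("pics/fs.png",0).astype(np.float32)
for n,(x,y,w,h) in dict(dish=(198,162,60,40),bottle=(312,200,40,65),turning=(172,278,32,40),round=(258,295,28,32)).items():
    A,B=a[y:y+h,x:x+w],b[y:y+h,x:x+w];s,r=cv2.phaseCorrelate(A,B,cv2.createHanningWindow((w,h),cv2.CV_32F));print(n,np.round(s,2),round(r,2),"mean|d|",np.abs(A-B).mean().round(1))
E
python3 -c "
from rig import manip
s=manip.get_state();print(s['clock'],s['contact_force'])
print(manip.sign_off())"
```

```text
dish [-0.05  0.08] 1.01 mean|d| 1.7
bottle [-0.1   0.07] 1.06 mean|d| 4.6
turning [0.12 0.06] 1.07 mean|d| 1.4
round [ 0.01 -0.18] 0.92 mean|d| 3.9
39.0167 [-0.08243828  0.67440863 -0.2199688 ]
the job is handed in; nothing more can be done
None
```

The pointer is fitted and locked in the smallest gauge, and I handed the job in at 39.0 s of the 61 s allowed.

**What I did:** Moves could only turn about the tool's z, so I tilted the tool to the boss's 35° lean by pushing the arm past its reach. I lifted the pointer out of the stand, turned it to match the bore's flat, and threaded it through until the collar stopped on the boss, with an axial force of about 49 N. Then I released it, swung the clamp lever clockwise to its stop, let go and backed away.

**Last checks:**
- **Pointer:** In both cameras it matches the model of the fitted pointer, with the collar flush and the nose out below the boss.
- **Lever:** It rests within about 0.4° of where it stood when pressed on the stop at about 52 N. It has not moved since the fingers left.
- **Bystanders:** The dish, bottle and other two tools shifted less than 0.2 pixel in the side view from the first pictures.
- **Contact:** The force on the tool read about zero before I handed in.

**What went wrong or disagreed:**
- The lift drifted about 45 mm sideways because I took a wrong sign. Nothing was disturbed.
- My first release of the lever dragged it back about 2°, so I pushed it to the stop again with an open finger.
- Two fits of how the pointer sat in the hand disagreed. I used the value that matched where its nose showed in the top view, and it went in with only a few newtons of side force.
- The lever model drawn from my pivot estimate put the angle slightly under 1.5 rad, at about 1.47 to 1.49. My pivot position may be off by a few millimetres, so I relied on the firm stop.

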